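# Close the test cell's coupling nut by hand, then with the wrench

## Task

First turn the cell's captive hex nut clockwise with the fingers until the rib on its top points at the single mark (hand-tight), and let go; then draw the large wrench out from under the riser by its head, lay it down flat on the open bench, all of it in front of the riser, and let go of it. Take it again by its handle and, with the wrench alone and the fingers off the cell, turn the nut on clockwise until the rib is at the double mark, fully home against its stop. Last, take the wrench off and lay it down, without dropping it, flat on the bench, away from the cell and again all in front of the riser; do not push the other bench things about or tip them.

Things in the scene. Friction and masses are not known exactly. Their poses are not given: they have to be found in the camera images.
- cell: Fixed test cell: dark base plate 120 x 120 x 10 mm, white round body 80 mm across, aluminium flange 92 mm across, its top 60 mm up. Origin on the bench under the nut's axis, z up. Dark radial lines on the flange, 27 to 45 mm from the axis: a single mark at -1.30 rad from the cell's +x (angles anticlockwise from above), a double mark (two lines) centred on -2.15 rad.
- post_top (a point): Top centre of the cell's upright steel post, 200 mm above the bench: 14 mm thick (22 mm at a clamp near its top), 95 mm from the nut's axis, on a 34 mm wide arm of the base plate. An obstacle.
- nut (a joint): Turn of the captive hex nut on the cell's upright axis, rad, growing clockwise seen from above. At value q the rib on its top points at -q rad from the cell's +x. Starts between 0 and 0.3; the single mark (hand-tight) is 1.30, good within 0.15; the stop, at the double mark, is 2.15. Stays where left; takes about 0.5 N m.
- nut_top (a point): Centre of the top face of the brass hexagon, 86 mm above the bench: 36 mm over flats, 42 over corners, 26 tall, standing on the flange. A boss 20 mm across and the rib rise up to 8 mm above it. Turns with the nut: +x lies along the rib (a short bar from the boss to one corner); flats face 30, 90, 150... degrees from it.
- riser: Fixed grey instrument riser, 250 mm wide (y), 200 deep (x), open in front. Origin on the bench under the middle of its front edge, x into the riser. Board underside 42 mm, top 54 mm up, legs 12 mm thick at both sides. On it a white power supply 145 deep, 200 wide, top at 153 mm; its front is 49 mm behind the riser's edge (knobs 8 mm nearer).
- wrench: Large steel open-end wrench, 196 x 63 x 14 mm, 0.3 kg, lying flat, handle under the riser, head out in front. Origin on its underside at the jaw's centre (on the nut's axis, 60 mm up, when seated); +x out of the mouth. Jaw 39 mm wide, from 24 mm behind the origin to its flared tips 21 mm ahead; head 59 mm over the cheeks from -24 to +10 mm; handle from -51 to -175 mm, 20 mm wide.
- wrench_handle (a point): Point on the large wrench's handle where it is well gripped, 100 mm behind the jaw's centre, at half thickness (7 mm above the underside). Axes as wrench.
- wrench_tail (a point): Handle end of the large wrench, 175 mm behind the jaw's centre, at half thickness. Axes as wrench.
- bottle: Bystander: upright reagent bottle, 60 mm across, 150 mm tall, origin under its centre.
- bowl: Bystander: white ceramic bowl, 96 mm across the rim, 55 mm tall, origin under its centre.
- bracket: Bystander: aluminium angle bracket, foot 90 (x) x 70 (y) x 4 mm, upright flange 64 mm tall along its +x edge; origin under the foot's centre.
- small_wrench: Bystander: small open-end wrench, 127 mm long, 8 mm thick, too small for the nut (jaw 22 mm); lies in the open; origin under its jaw's centre, handle 14 mm wide along its -x to -110 mm.
Mind the look-alikes: they are no part of the job. What is shaped like the wrench but purple or red is not meant.

How it is judged:
By the outcome, as a careful person would: the job done as asked, in the order asked, and still so for the second after the job is handed in, with the robot touching nothing.
It also fails if it takes over 72 s, if anything falls off the work surface, if the arm or the gripper's body presses on something with over 40 N, if the wrist force passes 120 N, or if a joint passes its speed limit or range.

## Robot

A 6-joint arm with a two-finger parallel gripper is mounted at the origin on the work surface. World frame = base frame: x ahead of the robot, y to its left, z up, the work surface at z = 0. Lengths are in mm, angles in rad, forces in N, time in s.
With the tool pointing down it reaches from about 250 to 775 mm from the base axis. Payload 8.9 kg.
Tool frame: the origin (TCP) lies at the very end of the fingers, on their centre line; the grasp point (between the pads) lies 19 mm behind it; z points along the fingers, y is the line along which they close (so a half turn about z gives the same grasp; the last joint's range is limited). The gripper opens to 85 mm and grips with 20 to 120 N. Pads are 22 mm wide; open, the fingers measure 114 mm over their backs; the gripper's body (76 mm by 85 mm) begins 54 mm behind the grasp point. The pads swing forward as they close: fully open they stand 13 mm farther back than shut.
Start: joints at [-1.367, 0.291, -0.153, 1.127, 0, 1.431], TCP at [176.467, -494.452, 231.305] pointing down, gripper open.
Joint ranges: [-2.52, 2.52], [-0.91, 1.74], [-1.3, 1.37], [-1.96, 2.02], [-1.52, 1.47], [-3.14, 3.14]. Speed limits (rad/s): [2.22, 2.22, 2.79, 3.14, 3.14, 3.14].

## Interface

Orientations are given as a rotation vector (axis times angle).
In Python, from workcell import manip gives the robot as it stands.
- The arm moves only by the tool play_rows, never from a script. Its argument "motion" is a list of rows, each a list of 7 numbers: the shift along the world's x, y, z in m, then the turn, a rotation vector about the world's x, y, z in rad, then the finger opening in m, from 0 to 0.0854. A call has 1 to 5 rows; each row shifts and turns the commanded pose from where the row before left it; what a row does not reach is not made up. A row lasts 1/8 s, in which the tool goes at most 62.5 mm and 10.7 degrees, less where a joint would pass 70% of its speed; a pose out of reach is approached as far as the arm can. A call with a gripper value outside its range is refused whole. The fingers move at their own pace and stop on an object; the grip force is fixed at half the most. Time passes only in rows, so rows that do not move let the fingers close. It gives the time, the measured TCP pose, the force, the opening and the grip force at its end, in the units of the state.
- manip.state(): the state, without advancing time (a new reading comes with each control period).
- manip.camera(name): name is "side" or "top"; returns the picture (420x560x3 uint8, red, green, blue); there is no depth.
- manip.camera_params(name): a dict with "mtx" (3x3 intrinsics, pixels), "origin" and "orientation" of the camera in the world. Camera axes: x right, y up, looking along -z (the intrinsics and any distortion apply to the point x, -y, -z); pixel columns grow to the right and rows downward; lengths in mm; the calibration is good to about 2 mm. A picture is of the moment at which its call begins. camera_params takes no time and is no camera call.
- manip.sign_off(): hands the job in; it is judged then, once.
Trained networks look in the newest picture that a camera, given by its name, has taken for a name from the list of things; names that differ only in an ending like _2 or _b are one class to them, and where a whole thing is asked for, a point or a joint stands for the part that bears it (a point fixed in the world has none). Each returns a list of dicts, best first, with "conf" (0 to 1); they miss things now and then, are a little off and sometimes report something else, mostly with a low value. They report only what shows in the picture. A call takes as long as a camera call. They do not tell look-alikes from the thing itself.
- manip.outline_of(query, camera): "pixels" (420x560 bool, what is visible of it) and "location" ([column, row] in pixels, amid what is visible of it).
The state is a dict: "clock": time; "joint_positions": joint angles; "joint_vel": joint speeds; "tau": joint torques, N m; "tcp_pos": TCP position; "tool_rot": TCP orientation; "force": force on the tool from outside, world axes, zero at the start; "wrist_torque": the same for the moment, N m; "grip_width": opening from 0.0 (shut) to 1.0 (fully open); "finger_force": force on a finger pad.
Only numpy, scipy, OpenCV 4.12 (cv2) and the standard library are available. Lean on these libraries where they do the work, as an engineer would, in place of code of your own. Each camera call takes 0.05 s, during which the arm holds its last target. There are 200 camera calls.

## Working session

There is one attempt and no reset: what is moved stays moved. The work goes in short steps, Python scripts to look and compute and a tool call to move; the robot and the scene stay as the last step left them, time stands still between calls to the robot, and variables do not carry over. Pictures are saved under pics/ and viewed, at most 10 in all, crops included, and the job is handed in when it is done.

Besides the shell and the picture viewer there is one more tool, called after "Request:" as name([rows], argument=value, ...), one row to a line, values as JSON. play_rows: Moves the arm, as the interface text tells. Its arguments: {"type":"object","properties":{"motion":{"type":"array","items":{"type":"array","items":{"type":"number"}}}},"required":["motion"]}

```bash
mkdir -p pics; ls
cat > h.py <<'E'
import numpy as np,cv2
from workcell import manip
from scipy.spatial.transform import Rotation as R
def cam(n):
    p=manip.camera_params(n);o=np.array(p["origin"],float)
    q=np.array(p["orientation"],float)
    M=q if q.shape==(3,3) else R.from_rotvec(q).as_matrix()
    return np.array(p["mtx"],float),o,M,p
def ray(n,uv):
    K,o,M,p=cam(n);d=np.linalg.inv(K)@[uv[0],uv[1],1.];return o,M@np.array([d[0],-d[1],-d[2]])
def onz(n,uv,z):
    o,d=ray(n,uv);return o+d*(z-o[2])/d[2]
def proj(n,P):
    K,o,M,p=cam(n);c=M.T@(np.asarray(P,float)-o);c=K@[c[0],-c[1],-c[2]];return c[:2]/c[2]
def shot(n,f=None):
    im=manip.camera(n)
    if f: cv2.imwrite("pics/"+f,cv2.cvtColor(im,cv2.COLOR_RGB2BGR))
    return im
E
python3 - <<'E'
from h import *
shot("top","a_top.png");shot("side","a_side.png")
for n in("top","side"):
    print(n,manip.camera_params(n))
    for q in("cell","post_top","nut","riser","wrench","bottle","bowl","bracket","small_wrench"):
        print(q,[(round(d["conf"],2),np.round(d["location"]),int(d["pixels"].sum())) for d in manip.outline_of(q,n)][:3])
s=manip.state();print(s)
E
```

```text
pics
top {'mtx': array([[388.82005102,   0.        , 274.75540885],
       [  0.        , 388.82005102, 207.67311793],
       [  0.        ,   0.        ,   1.        ]]), 'origin': array([ 387.7102759 ,  -16.66850442, 1130.36341142]), 'orientation': array([ 0.11068592, -0.08634396, -1.56870439])}
cell [(0.61, array([356., 168.]), 1899)]
post_top [(0.59, array([354., 174.]), 1913)]
nut [(0.54, array([363., 169.]), 154)]
riser [(0.93, array([187., 139.]), 7199), (0.21, array([190., 187.]), 303)]
wrench [(0.97, array([340., 248.]), 731), (0.87, array([167., 317.]), 696), (0.69, array([194., 187.]), 338)]
bottle [(0.87, array([281., 189.]), 468)]
bowl [(0.76, array([439., 231.]), 977)]
bracket [(0.85, array([117., 220.]), 805), (0.38, array([362., 170.]), 157)]
small_wrench [(0.73, array([271., 257.]), 287), (0.25, array([353., 173.]), 2026)]
side {'mtx': array([[414.65644763,   0.        , 277.6886239 ],
       [  0.        , 414.65644763, 204.59074365],
       [  0.        ,   0.        ,   1.        ]]), 'origin': array([ 39.7799697 , 706.3754335 , 869.51819807]), 'orientation': arra
[... 552 characters left out ...]
t_positions': array([-1.36732124e+00,  2.90710776e-01, -1.53406778e-01,  1.12672065e+00,
       -9.27020465e-06,  1.43151593e+00]), 'joint_vel': array([ 3.62261764e-04, -1.75664759e-03, -1.46766152e-03, -8.22020398e-04,
       -4.74991007e-05,  3.64602521e-04]), 'tau': array([ 4.67366790e-04, -5.37028134e+01,  3.31646097e+01,  1.65165577e-03,
       -1.01871317e-04,  6.85012154e-07]), 'tcp_pos': array([ 176.45121915, -494.44317221,  231.29696966]), 'tool_rot': array([-3.09552970e+00, -5.35760339e-01,  1.66651308e-05]), 'force': array([ 0.17493212, -0.58115216,  0.85952077]), 'wrist_torque': array([ 0.02784332,  0.00077046, -0.03115452]), 'finger_force': 0.0, 'grip_width': 1.0030466403498004}
```

View pics/a_top.png

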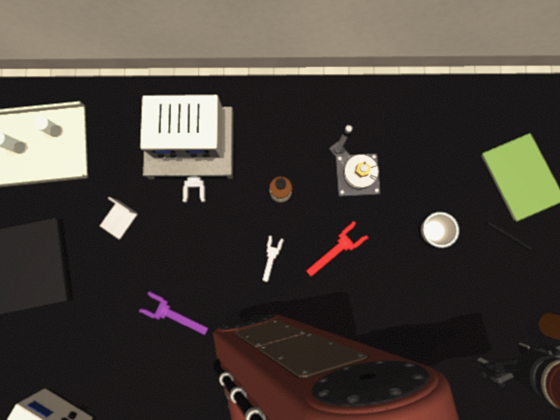

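View pics/a_side.png

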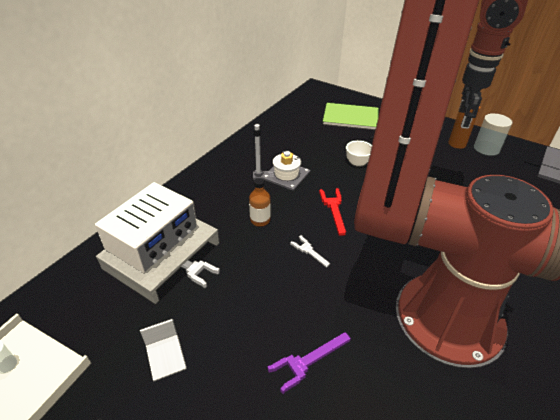

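The top view shows the grey wrench head at about (194,187) in front of the riser, the cell at (360,172) with its post at (348,128). The small wrench (271,257) and the red and purple look-alikes lie in the open. Next: magnify the nut and wrench.

Run:
```python
from h import *
t=cv2.imread("pics/a_top.png");s=cv2.imread("pics/a_side.png")
z=lambda im,u,v,w,h,k:cv2.resize(im[v:v+h,u:u+w],None,fx=k,fy=k,interpolation=cv2.INTER_CUBIC)
A=z(t,325,120,65,80,5);B=z(t,140,90,100,120,0) if 0 else z(t,135,165,100,50,4)
C=z(s,240,120,75,75,5);D=z(s,150,240,90,60,4)
H=np.zeros((600,800,3),np.uint8)
H[:400,:325]=A;H[:375,400:775]=C;H[400:600,:400]=B;H[375:600,420:780]=D[:225]
cv2.imwrite("pics/b.png",H)
for uv,zz in [((362,169),90),((360,172),60),((348.5,128),200),((143,178),54),((232,178),54),((194,187),14),((281,189),75),((439,231),40),((117,220),4),((271,257),8)]:
    print(uv,np.round(onz("top",uv,zz),1))
print(np.round(onz("side",(287,156),90),1),np.round(onz("side",(257,127),200),1))
```

```text
(362, 169) [ 624.7 -237.9   90. ]
(360, 172) [ 623.  -238.5   60. ]
(348.5, 128) [ 703.1 -184.1  200. ]
(143, 178) [608.6 373.4  54. ]
(232, 178) [608.  120.8  54. ]
(194, 187) [589.7 236.9  14. ]
(281, 189) [572.6 -17.4  75. ]
(439, 231) [ 459.2 -457.6   40. ]
(117, 220) [493.9 462.6   4. ]
(271, 257) [386.9  11.5   8. ]
[ 621.4 -230.9   90. ] [ 697.2 -175.2  200. ]
```

View pics/b.png

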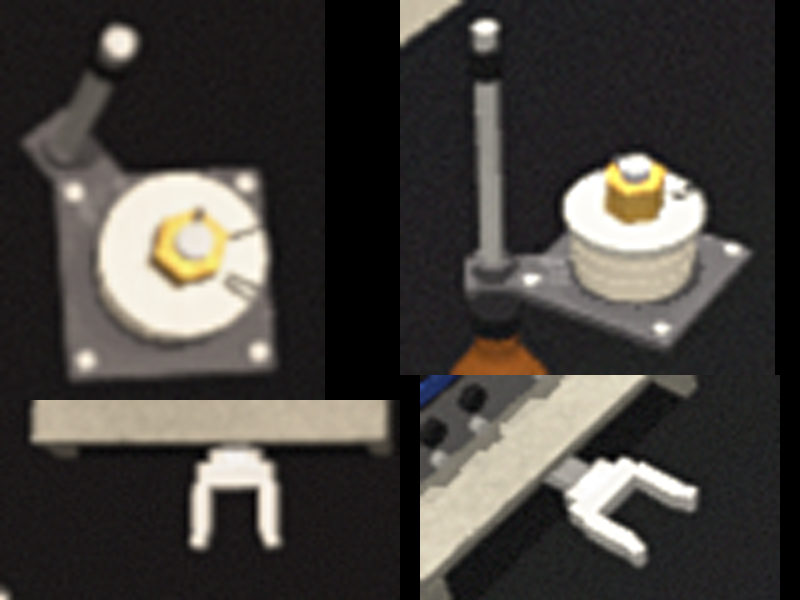

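The crops show the rib pointing near world +x at (200,215), with the single mark at right and the double mark lower right. The post is upper left. The wrench head is fully in front of the riser with its mouth towards the robot. Next I fit poses.

```bash
cat >> h.py <<'E'
from scipy.optimize import minimize
S=4
def sil(n,parts,shape=(420,560)):
    """parts: list of convex 3D point sets -> soft mask"""
    u0,v0,u1,v1=BOX[n];m=np.zeros(((v1-v0)*S,(u1-u0)*S),np.uint8)
    for P in parts:
        q=np.array([proj(n,p) for p in P]);q=((q+.5-[u0,v0])*S).astype(np.float32)
        cv2.fillConvexPoly(m,np.round(cv2.convexHull(q)*16).astype(np.int32),255,shift=4)
    return cv2.resize(m,(u1-u0,v1-v0),interpolation=cv2.INTER_AREA)/255.
BOX={}
def fit(x0,build,masks,step):
    f=lambda x:sum(np.abs(sil(n,build(x))-m).sum() for n,m in masks.items())
    s=np.vstack([x0]+[np.array(x0)+np.eye(len(x0))[i]*step[i] for i in range(len(x0))])
    r=minimize(f,x0,method="Nelder-Mead",options=dict(initial_simplex=s,maxiter=250,xatol=.02,fatol=.02));return r.x,r.fun
def rot(a):return np.array([[np.cos(a),-np.sin(a)],[np.sin(a),np.cos(a)]])
def prism(xy,z0,z1,x,y,a):
    q=np.asarray(xy,float)@rot(a).T+[x,y];return np.vstack([np.c_[q,np.full(len(q),z)] for z in(z0,z1)])
def hexa(r=21):return [(r*np.cos(k*np.pi/3),r*np.sin(k*np.pi/3)) for k in range(6)]
def circ(r):return [(r*np.cos(a),r*np.sin(a)) for a in np.linspace(0,2*np.pi,48)]
def rect(x0,x1,y0,y1):return [(x0,y0),(x1,y0),(x1,y1),(x0,y1)]
def wr(x,z=0):
    x,y,a=x[:3];R_=lambda *r:prism(rect(*r),z,z+14,x,y,a)
    return [R_(-38,-24,-24,24),R_(-26,10,-29.5,-19.5),R_(-26,10,19.5,29.5),R_(10,21,19.5,27),R_(10,21,-27,-19.5)]
E
cat > f1.py <<'E'
from h import *
t=cv2.imread("pics/a_top.png");s=cv2.imread("pics/a_side.png")
for n,im,b,bs in(("top",t,(345,150,385,190),(180,178,212,210)),("side",s,(272,145,304,180),(183,258,225,293))):
    hsv=cv2.cvtColor(im,cv2.COLOR_BGR2HSV).astype(float)
    BOX.clear();BOX[n]=b;c=lambda a:a[b[1]:b[3],b[0]:b[2]]
    ym=c(np.clip((hsv[...,1]-110)/60,0,1)*(hsv[...,2]>90)*(hsv[...,0]<35))
    # yellow fill incl. boss: hull
    pts=np.argwhere(ym>.5)[:,::-1].astype(np.int32);h=np.zeros(ym.shape,np.uint8);cv2.fillConvexPoly(h,cv2.convexHull(pts),1)
    ym=np.maximum(ym,h)
    x,f=fit([624,-237,.0],lambda x:[prism(hexa(),60,86,*x)],{n:ym},[4,4,.2]);print(n,"nut",x.round(2),round(f,1),ym.sum())
    wm=c(np.clip((hsv[...,2]-60)/120.,0,1))
    BOX[n]=bs;b=bs;wm=c(np.clip((hsv[...,2]-40)/110.,0,1))
    x,f=fit([585,237,3.14],wr,{n:wm},[5,5,.1]);print(n,"wr",x.round(2),round(f,1),wm.sum())
# joint
# polar unwrap of flange
K=None
for n,im in(("top",t),("side",s)):
    g=cv2.cvtColor(im,cv2.COLOR_BGR2GRAY)
    for cx,cy in((623,-237),):
        v=[]
        A=np.radians(np.arange(-150,-40,3))
        for a in A:
            P=np.array([proj(n,(cx+r*np.cos(a),cy+r*np.sin(a),60)) for r in(34,36,38,40,42)],np.float32)
            v.append(cv2.remap(g,P[:,0].copy(),P[:,1].copy(),cv2.INTER_LINEAR).mean())
        print(n,[(int(round(np.degrees(a))),int(x)) for a,x in zip(A,v)])
E
python3 f1.py
```

```text
top nut [ 6.2634e+02 -2.4003e+02  3.2000e-01] 92.2 98.88333333333333Traceback (most recent call last):
  File "f1.py", line 13, in <module>
    x,f=fit([585,237,3.14],wr,{n:wm},[5,5,.1]);print(n,"wr",x.round(2),round(f,1),wm.sum())
        ~~~^^^^^^^^^^^^^^^^^^^^^^^^^^^^^^^^^^^
  File "h.py", line 32, in fit
    r=minimize(f,x0,method="Nelder-Mead",options=dict(initial_simplex=s,maxiter=250,xatol=.02,fatol=.02));return r.x,r.fun
    res = _minimize_neldermead(fun, x0, args, callback, bounds=bounds,
                               **options)
    fsim[j] = func(sim[j])
              ~~~~^^^^^^^^
    fx = function(np.copy(x), *(wrapper_args + args))
  File "h.py", line 30, in <lambda>
    f=lambda x:sum(np.abs(sil(n,build(x))-m).sum() for n,m in masks.items())
               ~~~^^^^^^^^^^^^^^^^^^^^^^^^^^^^^^^^^^^^^^^^^^^^^^^^^^^^^^^^^^
  File "h.py", line 30, in <genexpr>
    f=lambda x:sum(np.abs(sil(n,build(x))-m).sum() for n,m in masks.items())
                          ~~~^^^^^^^^^^^^
  File "h.py", line 25, in sil
    q=np.array([proj(n,p) for p in P]);q=((q+.5-[u0,v0])*S).astype(np.float32)
                ~~~~^^^^^
  File "h.py", line 14, in proj
    K,o,M,p=cam(n);c=M.T@(np.asarray(P,float)-o);c=K@[c[0],-c[1],-c[2]];return c[:2]/c[2]
            ~~~^^^
  File "h.py", line 5, in cam
    p=manip.camera_params(n);o=np.array(p["origin"],float)
ValueError: time passes only in moves, steps and waits
```

```bash
python3 - <<'E'
s=open('h.py').read()
s=s.replace("def cam(n):\n","import functools\n@functools.cache\ndef cam(n):\n");open('h.py','w').write(s)
E
sed -i 's/^    x,f=fit(\[624/    print(ym.shape,sil(n,[prism(hexa(),60,86,624,-237,0)]).sum());x,f=fit([624/' f1.py
python3 f1.py; python3 -c "
from h import *
print(proj('top',(624,-237,86)),proj('side',(624,-237,86)),manip.state()['clock'])"
```

```text
(40, 40) 196.0078431372549
top nut [ 6.2634e+02 -2.4003e+02  3.2000e-01] 92.2 98.88333333333333
top wr [573.39 240.43   3.16] 94.6 335.1818181818182
(35, 32) 141.19607843137254
side nut [ 6.3189e+02 -2.4389e+02  2.0000e-02] 26.6 118.61666666666666
side wr [575.22 237.46   3.14] 161.5 477.80000000000007
top [(-150, 235), (-147, 237), (-144, 240), (-141, 239), (-138, 240), (-135, 240), (-132, 241), (-129, 241), (-126, 242), (-123, 236), (-120, 213), (-117, 179), (-114, 174), (-111, 184), (-108, 176), (-105, 180), (-102, 213), (-99, 236), (-96, 242), (-93, 243), (-90, 242), (-87, 242), (-84, 242), (-81, 242), (-78, 242), (-75, 240), (-72, 228), (-69, 195), (-66, 178), (-63, 206), (-60, 231), (-57, 238), (-54, 239), (-51, 239), (-48, 239), (-45, 239), (-42, 239)]
side [(-150, 229), (-147, 230), (-144, 232), (-141, 236), (-138, 241), (-135, 244), (-132, 246), (-129, 248), (-126, 251), (-123, 254), (-120, 247), (-117, 229), (-114, 197), (-111, 172), (-108, 169), (-105, 177), (-102, 194), (-99, 215), (-96, 236), (-93, 247), (-90, 249), (-87, 238), (-84, 206), (-81, 176), (-78, 187), (-75, 217), (-72, 233), (-69, 232), (-66, 212), (-63, 190), (-60, 173), (-57, 167), (-54, 162), (-51, 164), (-48, 167), (-45, 176), (-42, 200)]
[361.38034416 169.59309444] [287.31756651 155.8502584 ] 1.0
```

```bash
cat > f2.py <<'E'
from h import *
t=cv2.imread("pics/a_top.png");s=cv2.imread("pics/a_side.png")
B=lambda x:[prism(circ(46),52,60,x[0],x[1],0),prism(circ(40),12,52,x[0],x[1],0),prism(circ(20),60,86,x[0],x[1],0),prism(circ(10),86,93,x[0],x[1],0)]
for n,im,b in(("top",t,(343,152,382,189)),("side",s,(268,146,306,182))):
    BOX.clear();BOX[n]=b
    v=im.max(2).astype(float)[b[1]:b[3],b[0]:b[2]]
    m=np.clip((v-110)/90,0,1)
    k=np.zeros_like(m);cnt,_=cv2.findContours((m>.5).astype(np.uint8),cv2.RETR_EXTERNAL,cv2.CHAIN_APPROX_NONE)
    c=max(cnt,key=cv2.contourArea);cv2.drawContours(k,[c],-1,1,-1)
    m=np.where(cv2.dilate(k,np.ones((3,3)))>0,m,0);m=np.maximum(m,cv2.erode(k,np.ones((3,3))))
    x,f=fit([624,-236],B,{n:m},[5,5]);print(n,x.round(2),round(f,1),m.sum())
    sm=sil(n,B(x));o=np.hstack([m,sm,np.abs(m-sm)]);cv2.imwrite(f"pics/m_{n}.png",cv2.resize((o*255).astype(np.uint8),None,fx=5,fy=5))
    g=cv2.cvtColor(im,cv2.COLOR_BGR2GRAY)
    for rr,z in(((36,38,40,42),60),):
        A=np.radians(np.arange(-150,-30,2.));vv=[]
        for a in A:
            P=np.array([proj(n,(x[0]+r*np.cos(a),x[1]+r*np.sin(a),z)) for r in rr],np.float32)
            vv.append(255-cv2.remap(g,P[:,0].copy(),P[:,1].copy(),cv2.INTER_LINEAR).mean())
        vv=np.array(vv)-20;vv[vv<10]=0;D=np.degrees(A)
        for lo,hi in((-135,-92),(-92,-55)):
            w=(D>lo)&(D<hi);print("mark",round((vv[w]*D[w]).sum()/vv[w].sum(),1))
E
python3 f2.py;cd pics; python3 -c "
import cv2,numpy as np
a=cv2.imread('m_top.png');b=cv2.imread('m_side.png');h=max(a.shape[1],b.shape[1])
p=lambda x:np.pad(x,((0,10),(0,h-x.shape[1]),(0,0)))
cv2.imwrite('m.png',np.vstack([p(a),p(b)]))"
```

```text
top [ 629.09 -241.98] 48.7 901.4444444444445
mark -122.7
mark -72.5
side [ 631.38 -243.42] 28.0 613.8
mark -120.9
mark -75.5
```

View pics/m.png

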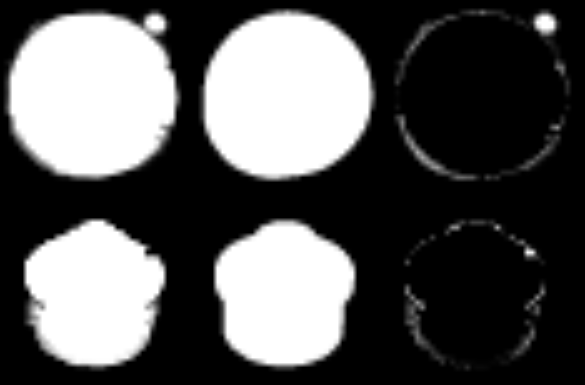

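```bash
cat > f3.py <<'E'
from h import *
def nutfit(t,s,c=(630.5,-243)):
  for n,im,b,c in(("top",t,(350,156,376,184),(629.1,-242)),("side",s,(274,146,302,174),(631.4,-243.4))):
    BOX.clear();BOX[n]=b
    f=im.astype(float)[b[1]:b[3],b[0]:b[2]];sat=(f[...,2]-f[...,0])
    m=np.clip((sat-25)/60,0,1)
    k=np.zeros(m.shape,np.uint8);cv2.fillConvexPoly(k,cv2.convexHull(np.argwhere(m>.5)[:,::-1].astype(np.int32)),1)
    m=np.maximum(m,cv2.erode(k,np.ones((3,3))))
    best=[]
    for dx in range(-3,4):
      for dy in range(-3,4):
        for a in np.radians(np.arange(-30,30,3)):
          best.append((np.abs(sil(n,[prism(hexa(),60,86,c[0]+dx,c[1]+dy,a)])-m).sum(),dx,dy,round(np.degrees(a))))
    best.sort();print(n,m.sum(),[(round(x[0],1),)+x[1:] for x in best[:8]])
if __name__=="__main__":
  nutfit(cv2.imread("pics/a_top.png"),cv2.imread("pics/a_side.png"))
E
python3 f3.py
```

```text
top 182.33333333333331 [(np.float64(25.9), -1, 1, -15), (np.float64(26.2), 0, 0, -15), (np.float64(26.4), -1, 1, -12), (np.float64(26.4), 0, 0, -21), (np.float64(26.6), -1, 0, -18), (np.float64(26.6), 0, 0, -12), (np.float64(26.9), 0, 0, -18), (np.float64(27.3), 0, 0, -24)]
side 141.54999999999998 [(np.float64(27.9), 0, 1, -3), (np.float64(28.1), 0, 1, -6), (np.float64(28.3), 0, 0, -3), (np.float64(28.7), -1, 1, 0), (np.float64(28.7), 0, 0, -6), (np.float64(28.9), 0, 1, 6), (np.float64(29.0), 0, 1, 0), (np.float64(29.0), 0, 0, 0)]
```

Request:
play_rows([
  [0.045, 0.025, 0, 0, 0, 0.16, 0.06],
  [0.045, 0.025, 0, 0, 0, 0.16, 0.06],
  [0.045, 0.025, 0, 0, 0, 0.16, 0.06],
  [0.045, 0.025, 0, 0, 0, 0.16, 0.06],
  [0.045, 0.025, 0, 0, 0, 0.16, 0.06],
])

```text
clock: 1.62
tcp_pos: [402.9, -368.5, 231.4]
tool_rot: [2.638, 1.706, -0.0]
force: [0.7, -1.9, 0.8]
grip_width: 0.702
finger_force: 0.0
```

Request:
play_rows([
  [0.045, 0.025, 0, 0, 0, 0.16, 0.06],
  [0.045, 0.025, 0, 0, 0, 0.16, 0.06],
  [0.045, 0.025, 0, 0, 0, 0.16, 0.06],
  [0.045, 0.025, 0, 0, 0, 0.16, 0.06],
  [0.049, 0.026, 0, 0, 0, 0.16, 0.06],
])

```text
clock: 2.25
tcp_pos: [631.8, -242.6, 231.4]
tool_rot: [1.766, 2.598, -0.0]
force: [0.4, -0.6, 0.0]
grip_width: 0.699
finger_force: 0.0
```

Request:
play_rows([
  [-0.001, 0, -0.05, 0, 0, 0, 0.06],
  [0, 0, -0.05, 0, 0, 0, 0.06],
  [0, 0, -0.035, 0, 0, 0, 0.06],
  [0, 0, -0.02, 0, 0, 0, 0.06],
  [0, 0, -0.012, 0, 0, 0, 0.06],
])

```text
clock: 2.88
tcp_pos: [629.0, -243.2, 63.0]
tool_rot: [-1.771, -2.593, 0.0]
force: [-0.2, -0.8, -0.2]
grip_width: 0.701
finger_force: 0.0
```

Request:
play_rows([
  [0, 0, 0, 0, 0, 0, 0.042],
  [0, 0, 0, 0, 0, 0, 0.034],
  [0, 0, 0, 0, 0, 0, 0.03],
])

```text
clock: 3.25
tcp_pos: [628.6, -243.9, 65.0]
tool_rot: [-1.773, -2.592, 0.002]
force: [-4.9, -1.2, -1.7]
grip_width: 0.413
finger_force: 60.9
```

Request:
play_rows([
  [0, 0, 0, 0, 0, -0.14, 0.03],
  [0, 0, 0, 0, 0, -0.14, 0.03],
  [0, 0, 0, 0, 0, -0.14, 0.03],
  [0, 0, 0, 0, 0, -0.14, 0.03],
  [0, 0, 0, 0, 0, -0.14, 0.03],
])

```text
clock: 3.88
tcp_pos: [627.9, -243.9, 65.0]
tool_rot: [-2.558, -1.823, 0.004]
force: [-8.7, -0.9, 1.5]
grip_width: 0.409
finger_force: 59.9
```

Request:
play_rows([
  [0, 0, 0, 0, 0, -0.14, 0.03],
  [0, 0, 0, 0, 0, -0.14, 0.03],
  [0, 0, 0, 0, 0, -0.14, 0.03],
  [0, 0, 0, 0, 0, 0, 0.03],
])

```text
clock: 4.38
tcp_pos: [627.5, -243.6, 65.0]
tool_rot: [-2.88, -1.252, 0.005]
force: [-9.6, -0.0, 2.1]
grip_width: 0.416
finger_force: 65.4
```

Request:
play_rows([
  [0, 0, 0, 0, 0, 0, 0.05],
  [0, 0, 0.005, 0, 0, 0, 0.06],
  [0, 0, 0.05, 0, 0, 0, 0.06],
  [0, 0, 0.06, 0, 0, 0, 0.06],
  [0, 0, 0.06, 0, 0, 0, 0.06],
])

```text
clock: 5.0
tcp_pos: [629.8, -243.4, 242.3]
tool_rot: [2.878, 1.256, 0.002]
force: [2.0, 0.1, 0.8]
grip_width: 0.702
finger_force: 0.0
```

Request:
play_rows([
  [-0.005, 0.05, 0, 0, 0, 0.16, 0.085],
  [-0.005, 0.05, 0, 0, 0, 0.16, 0.085],
  [-0.005, 0.05, 0, 0, 0, 0.16, 0.085],
  [-0.005, 0.05, 0, 0, 0, 0.16, 0.085],
  [-0.005, 0.05, 0, 0, 0, 0.16, 0.085],
])

```text
clock: 5.62
tcp_pos: [604.8, 8.2, 240.6]
tool_rot: [2.156, 2.283, 0.003]
force: [1.2, -0.0, -0.3]
grip_width: 0.994
finger_force: 0.0
```

Run:
```python
from h import *
from f3 import nutfit
shot("top","c_top.png");shot("side","c_side.png")
t=cv2.imread("pics/c_top.png");s=cv2.imread("pics/c_side.png")
nutfit(t,s)
z=lambda im,u,v,w,h,k:cv2.resize(im[v:v+h,u:u+w],None,fx=k,fy=k,interpolation=cv2.INTER_CUBIC)
cv2.imwrite("pics/c.png",np.hstack([z(t,335,145,50,50,8),z(s,262,140,50,50,8)]))
```

```text
top 180.61666666666665 [(np.float64(25.5), -1, 0, -18), (np.float64(25.6), -1, 1, -18), (np.float64(25.8), -1, 1, -21), (np.float64(25.9), 0, 0, -24), (np.float64(25.9), -1, 1, -15), (np.float64(25.9), 0, 0, -21), (np.float64(26.2), -1, 1, -24), (np.float64(26.2), 0, 1, -21)]
side 147.5 [(np.float64(30.1), 0, 0, -3), (np.float64(30.2), 0, 0, -6), (np.float64(31.1), 0, 1, -6), (np.float64(31.2), 1, -1, -6), (np.float64(31.5), 1, -1, -3), (np.float64(31.6), 0, 0, -9), (np.float64(31.6), 0, 1, -3), (np.float64(31.7), 1, 0, 6)]
```

View pics/c.png

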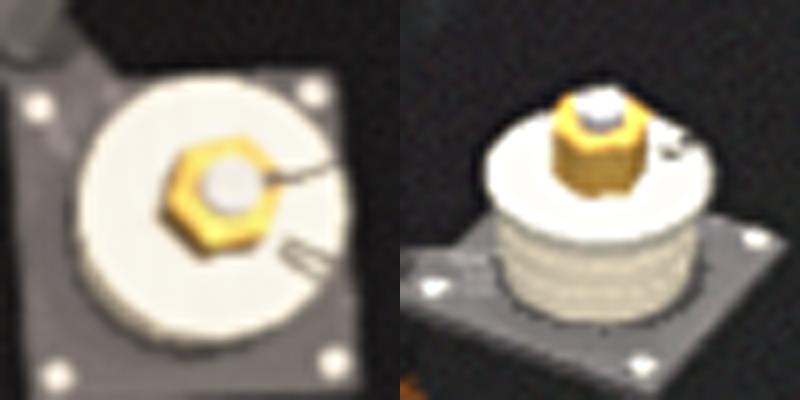

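The rib points along the single mark at right, (275,180) to (335,160) in the left crop. I'll check the cell's yaw from the base plate screws.

Run:
```python
from h import *
def P(n,U,V,u0,v0,k,z):return onz(n,(u0+(U+.5)/k-.5,v0+(V+.5)/k-.5),z)
T=[P("top",*p,335,145,8,12) for p in((38,108),(313,95),(335,362),(57,375))]
T=np.array(T)[:,:2];print(T.round(1),T.mean(0))
for i,j,o in((1,0,90),(2,3,90),(3,0,0),(2,1,0)):
    d=T[j]-T[i];print(np.linalg.norm(d).round(1),round(np.degrees(np.arctan2(d[1],d[0]))-o,1))
Sd=np.array([P("side",*p,262,140,8,12) for p in((432-400,287),(642-400,365),(755-400,238))])[:,:2];print(Sd.round(1),((Sd[0]+Sd[2])/2).round(1))
for a,b in((0,1),(1,2)):
    d=Sd[b]-Sd[a];print(np.linalg.norm(d).round(1),np.degrees(np.arctan2(d[1],d[0])).round(1))
# rib : boss top centre and rib tip
c=P("top",232,183,335,145,8,94);r=P("top",272,179,335,145,8,92);d=r-c;print("rib",c.round(1),r.round(1),np.degrees(np.arctan2(d[1],d[0])))
for a,b in(((280,180),(335,160)),((285,247),(320,272)),((295,238),(330,262))):
    A,B=P("top",*a,335,145,8,60),P("top",*b,335,145,8,60);d=B-A;print("mark",A.round(1),B.round(1),np.degrees(np.arctan2(d[1],d[0])))
```

```text
[[ 675.5 -188.9]
 [ 680.1 -289.7]
 [ 580.7 -294.6]
 [ 576.1 -193.8]] [ 628.0913763  -241.74711863]
100.9 2.6
100.9 2.6
99.5 2.8
99.5 2.8
[[ 678.5 -189.8]
 [ 578.  -195.6]
 [ 583.7 -295.2]] [ 631.1 -242.5]
100.6 -176.7
99.8 -86.7
rib [ 628.1 -241.4   94. ] [ 630.  -255.4   92. ] -82.62631704030093
mark [ 637.1 -265.5   60. ] [ 644.2 -284.9   60. ] -69.9028325077069
mark [ 613.2 -266.6   60. ] [ 604.2 -278.5   60. ] -126.83363965601453
mark [ 616.3 -270.1   60. ] [ 607.8 -282.    60. ] -125.71886102936628
```

Request:
play_rows([
  [-0.005, 0.046, 0, 0, 0, 0.17, 0.085],
  [-0.005, 0.046, 0, 0, 0, 0.17, 0.085],
  [-0.005, 0.046, 0, 0, 0, 0.17, 0.085],
  [-0.005, 0.046, 0, 0, 0, 0.17, 0.085],
  [-0.004, 0.046, 0, 0, 0, 0.17, 0.085],
])

```text
clock: 6.35
tcp_pos: [581.0, 237.7, 240.3]
tool_rot: [1.024, 2.968, 0.002]
force: [0.8, -0.7, -0.2]
grip_width: 0.992
finger_force: 0.0
```

Request:
play_rows([
  [0, 0, -0.03, 0, 0, 0.17, 0.085],
  [0, 0, -0.04, 0, 0, 0.17, 0.085],
  [0, 0, -0.04, 0, 0, 0.17, 0.085],
  [0, 0, -0.04, 0, 0, 0.15, 0.085],
  [0, 0, -0.04, 0, 0, 0, 0.085],
])

```text
clock: 6.98
tcp_pos: [581.6, 236.3, 49.0]
tool_rot: [0.013, 3.139, 0.001]
force: [0.7, 0.9, 0.1]
grip_width: 0.996
finger_force: 0.0
```

Run:
```python
from h import *
shot("top","d_top.png");shot("side","d_side.png")
t=cv2.imread("pics/d_top.png");s=cv2.imread("pics/d_side.png")
q=manip.state();r=q["tool_rot"];print(q["tcp_pos"],2*np.degrees(np.arctan2(r[1],r[0])))
for n,x in(("top",(573.4,240.4)),("side",(575.2,237.5))): print(n,[proj(n,(x[0]-21,x[1]+k,14)).round(1) for k in(-23,23)])
z=lambda im,u,v,w,h,k:cv2.resize(im[v:v+h,u:u+w],None,fx=k,fy=k,interpolation=cv2.INTER_CUBIC)
cv2.imwrite("pics/d.png",np.hstack([z(t,140,150,100,100,4),z(s,150,210,100,100,4)]))
```

```text
[578.24282967 235.35087154  45.98609496] -180.58566300490546
top [array([200.3, 199.6]), array([184.6, 199.6])]
side [array([216.2, 269.8]), array([204.6, 281.6])]
```

View pics/d.png

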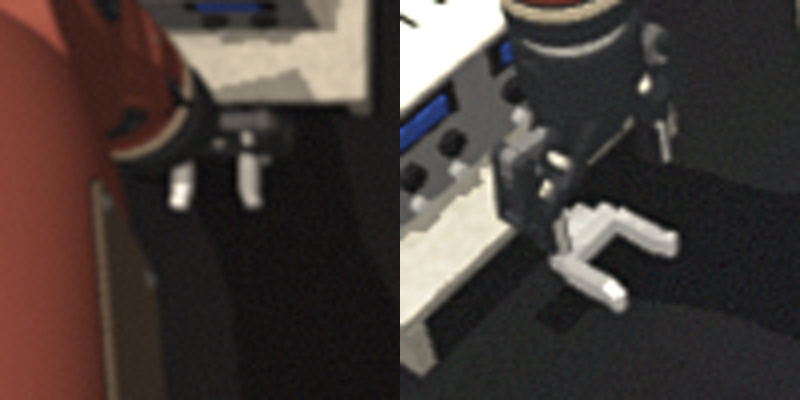

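The head sits between the open fingers: its tips are at about (203,201) and (185,202) in the top image. I'll let the arm settle, lower and grip.

Request:
play_rows([
  [0, 0, 0, 0, 0, 0, 0.085],
  [0.001, 0.001, -0.02, 0, 0, 0, 0.085],
])

```text
clock: 7.32
tcp_pos: [584.8, 238.3, 33.1]
tool_rot: [0.015, 3.135, 0.003]
force: [-0.5, -0.3, 0.7]
grip_width: 0.997
finger_force: 0.0
```

Request:
play_rows([
  [0, 0, -0.015, 0, 0, 0, 0.085],
  [0, 0, -0.01, 0, 0, 0, 0.085],
  [0, 0, 0, 0, 0, 0, 0.085],
])

```text
clock: 7.7
tcp_pos: [581.2, 237.5, 4.1]
tool_rot: [-0.014, -3.141, 0.0]
force: [0.5, 0.3, 0.1]
grip_width: 0.994
finger_force: 0.0
```

Request:
play_rows([
  [0, 0, -0.004, 0, 0, 0, 0.07],
  [0, 0, 0, 0, 0, 0, 0.06],
  [0, 0, 0, 0, 0, 0, 0.05],
  [0, 0, 0, 0, 0, 0, 0.05],
])

```text
clock: 8.2
tcp_pos: [581.7, 237.7, 1.1]
tool_rot: [0.014, 3.141, 0.0]
force: [-2.0, 0.4, 5.8]
grip_width: 0.671
finger_force: 64.1
```

Request:
play_rows([
  [-0.01, 0, 0.003, 0, 0, 0, 0.05],
  [-0.03, 0, 0, 0, 0, 0, 0.05],
  [-0.045, 0, 0, 0, 0, 0, 0.05],
  [-0.045, 0, 0, 0, 0, 0, 0.05],
  [-0.035, 0, 0, 0, 0, 0, 0.05],
])

```text
clock: 8.82
tcp_pos: [413.4, 237.1, 3.2]
tool_rot: [-0.013, -3.14, 0.001]
force: [1.7, 0.4, -2.1]
grip_width: 0.668
finger_force: 64.2
```

Request:
play_rows([
  [-0.02, 0, 0, 0, 0, 0, 0.05],
  [0, 0, 0, 0, 0, 0, 0.05],
  [0, 0, -0.003, 0, 0, 0, 0.05],
  [0, 0, 0, 0, 0, 0, 0.05],
])

```text
clock: 9.32
tcp_pos: [397.3, 237.9, 1.0]
tool_rot: [0.014, 3.141, 0.001]
force: [-5.3, 0.5, 14.8]
grip_width: 0.672
finger_force: 66.2
```

Request:
play_rows([
  [0, 0, 0, 0, 0, 0, 0.07],
  [0, 0, 0, 0, 0, 0, 0.085],
  [0, 0, 0.02, 0, 0, 0, 0.085],
  [0, 0, 0.05, 0, 0, 0, 0.085],
  [0, -0.03, 0.06, 0, 0, 0, 0.085],
])

```text
clock: 9.95
tcp_pos: [396.7, 210.0, 127.3]
tool_rot: [-0.011, -3.141, -0.0]
force: [1.9, 0.0, -0.1]
grip_width: 0.994
finger_force: 0.0
```

Request:
play_rows([
  [0.02, -0.05, 0.03, 0, 0, 0, 0.085],
  [0.02, -0.05, 0, 0, 0, 0, 0.085],
  [0.02, -0.05, 0, 0, 0, 0, 0.085],
])

```text
clock: 10.32
tcp_pos: [457.8, 57.8, 156.9]
tool_rot: [0.014, 3.139, -0.0]
force: [0.4, 0.5, -0.2]
grip_width: 0.995
finger_force: 0.0
```

Run:
```python
from h import *
print(manip.state()["tcp_pos"])
t=shot("top","e_top.png");s=shot("side","e_side.png")
t=cv2.imread("pics/e_top.png");s=cv2.imread("pics/e_side.png")
z=lambda im,u,v,w,h,k:cv2.resize(im[v:v+h,u:u+w],None,fx=k,fy=k,interpolation=cv2.INTER_CUBIC)
cv2.imwrite("pics/e.png",np.hstack([z(t,145,165,100,140,4),z(s,165,220,100,140,4)]))
for n in("top","side"):
  for d in manip.outline_of("wrench",n):print(n,round(d["conf"],2),d["location"],d["pixels"].sum())
```

```text
[457.77188705  57.83691161 156.88560885]
top 0.91 [343.3, 243.9] 551
top 0.29 [282.6, 187.5] 406
side 0.76 [302.2, 359.7] 1169
side 0.59 [246.0, 295.2] 877
side 0.57 [336.2, 205.6] 457
```

View pics/e.png

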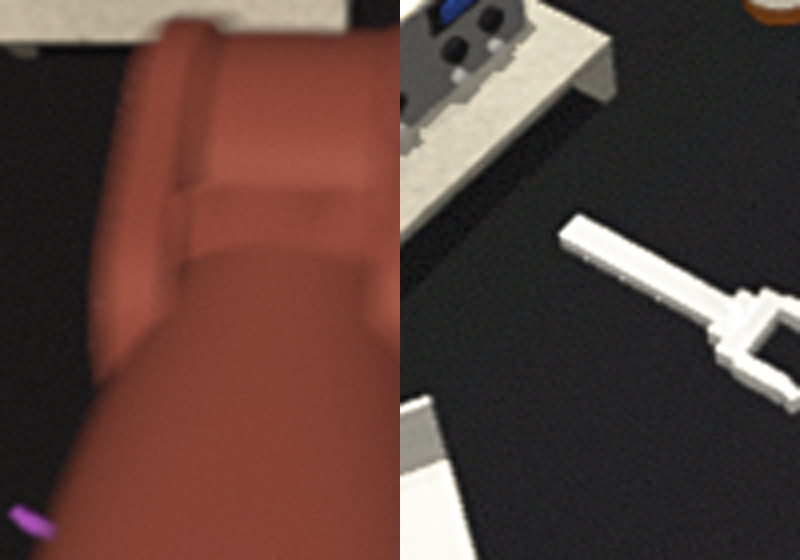

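The side crop shows the wrench lying flat, all of it in front of the riser, with its tail at (577,225). I'll fit its pose from the side image.

```bash
cat >> h.py <<'E'
def wrf(x,z=0):
    a=x;R_=lambda *r:prism(rect(*r),z,z+14,*a[:3])
    return wr(x,z)+[R_(-175,-30,-10,10),R_(-51,-24,-12,12)]
E
python3 - <<'E'
from h import *
s=cv2.imread("pics/e_side.png");b=(198,265,285,335);BOX["side"]=b
v=s.max(2).astype(float)[b[1]:b[3],b[0]:b[2]];m=np.clip((v-60)/110,0,1)
k=(m>.5).astype(np.uint8);n,l,st,_=cv2.connectedComponentsWithStats(k);i=1+st[1:,4].argmax();m=np.where(cv2.dilate((l==i).astype(np.uint8),np.ones((3,3)))>0,m,0)
for x0 in([388,238,3.14],[392,236,3.18]):
    x,f=fit(x0,wrf,{"side":m},[6,6,.08]);print(x.round(3),round(f,1),m.sum())
sm=sil("side",wrf(x));o=np.hstack([m,sm,np.abs(m-sm)]);cv2.imwrite("pics/e2.png",cv2.resize((o*255).astype(np.uint8),None,fx=3,fy=3))
E
```

```text
[389.552 237.095   3.169] 108.6 866.2636363636364
[389.462 237.11    3.164] 108.3 866.2636363636364
```

View pics/e2.png

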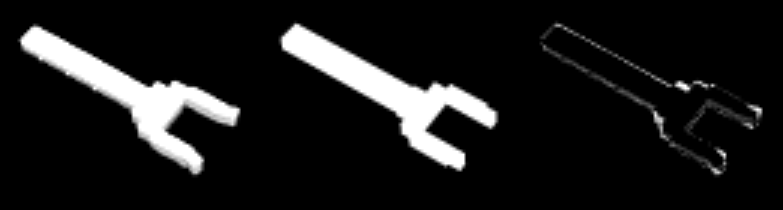

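Request:
play_rows([
  [0.008, 0.045, 0, 0, 0, 0.02, 0.085],
  [0.008, 0.046, 0, 0, 0, 0.015, 0.085],
  [0.008, 0.046, 0, 0, 0, 0, 0.07],
  [0.008, 0.045, -0.03, 0, 0, 0, 0.05],
  [0, 0, -0.045, 0, 0, 0, 0.05],
])

```text
clock: 11.15
tcp_pos: [489.1, 246.2, 81.1]
tool_rot: [-0.049, 3.138, 0.003]
force: [0.0, 0.3, -0.3]
grip_width: 0.584
finger_force: 0.0
```

Request:
play_rows([
  [0, 0, -0.04, 0, 0, 0, 0.05],
  [0, 0, -0.02, 0, 0, 0, 0.05],
  [0, 0, -0.015, 0, 0, 0, 0.05],
  [0, 0, 0, 0, 0, 0, 0.05],
])

```text
clock: 11.65
tcp_pos: [487.5, 242.0, 5.5]
tool_rot: [0.043, -3.14, 0.001]
force: [-0.5, 0.1, 0.9]
grip_width: 0.586
finger_force: 0.0
```

Request:
play_rows([
  [0.001, -0.0025, -0.003, 0, 0, 0, 0.05],
  [0, 0, 0, 0, 0, 0, 0.03],
  [0, 0, 0, 0, 0, 0, 0.014],
  [0, 0, 0, 0, 0, 0, 0.012],
  [0, 0, 0, 0, 0, 0, 0.012],
])

```text
clock: 12.28
tcp_pos: [490.0, 239.2, 4.1]
tool_rot: [-0.041, 3.14, 0.001]
force: [-1.1, -0.5, 6.3]
grip_width: 0.215
finger_force: 59.4
```

Request:
play_rows([
  [0, 0, 0.03, 0, 0, 0, 0.012],
  [0, 0, 0.05, 0, 0, 0, 0.012],
  [0, 0, 0.055, 0, 0, 0, 0.012],
  [0, -0.015, 0.055, 0, 0, -0.1, 0.012],
  [0.002, -0.035, 0.01, 0, 0, -0.14, 0.012],
])

```text
clock: 12.9
tcp_pos: [493.4, 189.8, 207.3]
tool_rot: [0.338, 3.117, 0.004]
force: [0.7, 0.0, -3.8]
grip_width: 0.213
finger_force: 59.2
```

Request:
play_rows([
  [0.003, -0.045, 0, 0, 0, -0.15, 0.012],
  [0.003, -0.045, 0, 0, 0, -0.15, 0.012],
  [0.003, -0.045, 0, 0, 0, -0.15, 0.012],
  [0.003, -0.045, 0, 0, 0, -0.15, 0.012],
  [0.003, -0.045, 0, 0, 0, -0.15, 0.012],
])

```text
clock: 13.52
tcp_pos: [506.2, -37.4, 203.4]
tool_rot: [1.463, 2.78, 0.0]
force: [0.1, 0.5, -2.6]
grip_width: 0.213
finger_force: 59.2
```

Request:
play_rows([
  [0.003, -0.045, 0, 0, 0, -0.15, 0.012],
  [0.003, -0.045, 0, 0, 0, -0.15, 0.012],
  [0.003, -0.045, 0, 0, 0, -0.15, 0.012],
  [0.003, -0.045, 0, 0, 0, -0.15, 0.012],
  [0.003, -0.045, 0, 0, 0, -0.15, 0.012],
])

```text
clock: 14.15
tcp_pos: [521.1, -262.4, 203.3]
tool_rot: [-2.38, -2.051, 0.0]
force: [-0.6, -0.2, -3.6]
grip_width: 0.212
finger_force: 59.2
```

Request:
play_rows([
  [0.003, -0.04, 0, 0, 0, -0.15, 0.012],
  [0.003, -0.03, 0, 0, 0, -0.15, 0.012],
  [0, -0.015, 0, 0, 0, -0.15, 0.012],
  [0, 0, 0, 0, 0, -0.1, 0.012],
  [0, 0, 0, 0, 0, 0, 0.012],
])

```text
clock: 14.78
tcp_pos: [527.1, -346.0, 203.0]
tool_rot: [-2.843, -1.335, 0.0]
force: [-0.2, 0.2, -2.9]
grip_width: 0.212
finger_force: 59.2
```

Request:
play_rows([
  [0.001, -0.004, -0.03, 0, 0, -0.055, 0.012],
  [0, 0, -0.045, 0, 0, 0, 0.012],
  [0, 0, -0.035, 0, 0, 0, 0.012],
  [0, 0, -0.02, 0, 0, 0, 0.012],
  [0, 0, 0, 0, 0, 0, 0.012],
])

```text
clock: 15.4
tcp_pos: [527.4, -348.8, 71.8]
tool_rot: [-2.875, -1.258, 0.002]
force: [0.2, -0.3, -2.1]
grip_width: 0.212
finger_force: 59.2
```

Run:
```python
from h import *
q=manip.state();r=q["tool_rot"];p=q["tcp_pos"];a=2*np.arctan2(r[1],r[0]);print(p,np.degrees(a)%360)
shot("top","g_top.png");shot("side","g_side.png")
t=cv2.imread("pics/g_top.png");s=cv2.imread("pics/g_side.png")
z=lambda im,u,v,w,h,k:cv2.resize(im[v:v+h,u:u+w],None,fx=k,fy=k,interpolation=cv2.INTER_CUBIC)
cv2.imwrite("pics/g.png",np.hstack([z(t,335,145,66,66,6),z(s,262,130,66,66,6)]))
zz=p[2]-4
o=p[:2]+100.5*np.array([np.cos(a),np.sin(a)])
for n in("top","side"):
    print(n,"nut",proj(n,(627,-243.5,86)),"tips",[proj(n,(*(o+rot(a)@[21,k]),zz+14)).round(1) for k in(-27,-19.5,19.5,27)])
```

```text
[ 527.38332073 -348.76549233   71.77221576] 47.272669858028166
top nut [363.73724022 168.51094014] tips [array([375.9, 167.9]), array([374.1, 169.8]), array([364.8, 180.1]), array([362.9, 182.1])]
side nut [287.61873704 154.59341551] tips [array([292.5, 150.4]), array([293.1, 151.7]), array([296.2, 158.4]), array([296.8, 159.7])]
```

View pics/g.png

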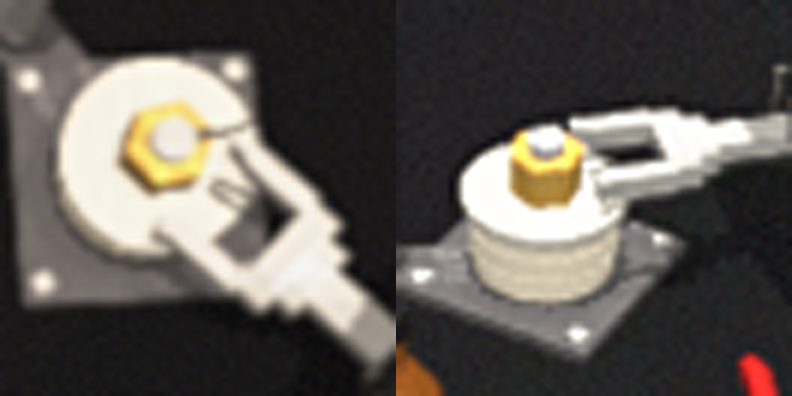

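The jaw is aimed at the nut, but about 2–3 mm to one side. In the top crop the tips are at (235,155) and (165,232), and the nut is at (165,145). I'll shift sideways, then slide in while watching the force.

Request:
play_rows([
  [0.0018, -0.0017, -0.003, 0, 0, 0, 0.012],
  [0.005, 0.0055, 0, 0, 0, 0, 0.012],
  [0.005, 0.0055, 0, 0, 0, 0, 0.012],
  [0, 0, 0, 0, 0, 0, 0.012],
])

```text
clock: 16.0
tcp_pos: [540.8, -339.9, 70.4]
tool_rot: [2.879, 1.258, 0.0]
force: [-0.2, -0.3, -2.6]
grip_width: 0.211
finger_force: 59.2
```

Request:
play_rows([
  [0, 0, 0, 0, 0, 0, 0.012],
  [0, 0, 0, 0, 0, 0, 0.012],
])

```text
clock: 16.25
tcp_pos: [540.2, -340.7, 70.2]
tool_rot: [2.88, 1.256, -0.0]
force: [-0.4, -0.1, -3.1]
grip_width: 0.215
finger_force: 59.2
```

```bash
cat > f4.py <<'E'
from h import *
import sys
def rel(tag,zu,oc=100.5,view=False):
    q=manip.state();r=q["tool_rot"];p=q["tcp_pos"];a=2*np.arctan2(r[1],r[0])
    o=p[:2]+oc*np.array([np.cos(a),np.sin(a)])
    for n,c in(("top",(629.1,-242.)),("side",(631.4,-243.4))):
        shot(n,f"{tag}_{n}.png");im=cv2.imread(f"pics/{tag}_{n}.png")
        ctr=np.array([proj(n,(*(o+rot(a)@[-10,0]),zu+7))]).round().astype(int)[0]
        b=(ctr[0]-22,ctr[1]-22,ctr[0]+22,ctr[1]+22);BOX.clear();BOX[n]=b
        cell=cv2.dilate((sil(n,[prism(circ(47),50,60,*c,0),prism(circ(41),12,52,*c,0),prism(circ(21),60,86,*c,0),prism(circ(10),86,94,*c,0)])>0).astype(np.uint8),np.ones((3,3)))
        v=im.max(2).astype(float)[b[1]:b[3],b[0]:b[2]];m=np.clip((v-120)/80,0,1)
        # ignore beyond handle -70 and screws
        hp=sil(n,[prism(rect(-70,25,-36,36),zu-3,zu+17,*o,a)])
        w=(1-cell)*(hp>.5)
        f=lambda x:(np.abs(sil(n,wrf((*(c+rot(a)@np.array(x)),a),zu))-m)*w).sum()
        d0=rot(-a)@(o-np.array((628.2,-242.9)))
        best=min(((f((d0[0]+i,d0[1]+j)),d0[0]+i,d0[1]+j) for i in np.arange(-7,7.1,1) for j in np.arange(-7,7.1,.5)))
        print(n,"along/lateral of jaw rel. nut:",np.round(best,1),"robot says",d0.round(1),"mask",round((m*w).sum()))
E
python3 - <<'E'
from f4 import *
rel("h",66.)
E
```

```text
top along/lateral of jaw rel. nut: [ 46.4 -28.1  -3. ] robot says [-31.1  -2. ] mask 263
side along/lateral of jaw rel. nut: [ 40.2 -30.1  -4.5] robot says [-31.1  -2. ] mask 154
```

Request:
play_rows([
  [-0.0016, 0.0015, 0, 0, 0, 0, 0.012],
  [0.004, 0.0044, 0, 0, 0, 0, 0.012],
  [0, 0, 0, 0, 0, 0, 0.012],
  [0, 0, 0, 0, 0, 0, 0.012],
])

```text
clock: 16.85
tcp_pos: [542.7, -334.6, 70.2]
tool_rot: [2.879, 1.257, -0.0]
force: [-0.2, -0.1, -3.1]
grip_width: 0.212
finger_force: 59.2
```

Run:
```python
from f4 import *
rel("i",66.)
```

```text
top along/lateral of jaw rel. nut: [ 37.3 -22.9  -0.2] robot says [-24.9   0.3] mask 216
side along/lateral of jaw rel. nut: [ 33.9 -20.9  -1.7] robot says [-24.9   0.3] mask 132
```

Request:
play_rows([
  [0.0035, 0.0038, 0, 0, 0, 0, 0.012],
  [0.0035, 0.0038, 0, 0, 0, 0, 0.012],
  [0, 0, 0, 0, 0, 0, 0.012],
])

```text
clock: 17.32
tcp_pos: [550.0, -326.6, 70.2]
tool_rot: [-2.879, -1.257, -0.0]
force: [0.6, 0.1, -2.6]
grip_width: 0.212
finger_force: 59.2
```

Request:
play_rows([
  [0.0035, 0.0038, 0, 0, 0, 0, 0.012],
  [0.0035, 0.0038, 0, 0, 0, 0, 0.012],
  [0, 0, 0, 0, 0, 0, 0.012],
])

```text
clock: 17.7
tcp_pos: [557.0, -319.1, 70.2]
tool_rot: [-2.879, -1.257, -0.0]
force: [0.2, 0.4, -2.3]
grip_width: 0.209
finger_force: 59.2
```

Request:
play_rows([
  [0.0018, 0.002, -0.003, 0, 0, 0, 0.012],
  [0.0005, 0.0005, -0.002, 0, 0, 0, 0.012],
  [0, 0, 0, 0, 0, 0, 0.012],
])

```text
clock: 18.08
tcp_pos: [558.8, -316.9, 64.9]
tool_rot: [-2.879, -1.256, 0.0]
force: [-0.6, 0.3, -2.2]
grip_width: 0.211
finger_force: 59.2
```

Request:
play_rows([
  [-0.0074, 0.0076, 0, 0, 0, -0.105, 0.012],
  [-0.0065, 0.0084, 0, 0, 0, -0.105, 0.012],
  [-0.0056, 0.009, 0, 0, 0, -0.105, 0.012],
  [-0.0046, 0.0096, 0, 0, 0, -0.105, 0.012],
  [0, 0, 0, 0, 0, 0, 0.012],
])

```text
clock: 18.7
tcp_pos: [534.8, -282.3, 65.4]
tool_rot: [3.077, 0.63, 0.0]
force: [0.2, -0.2, -2.6]
grip_width: 0.215
finger_force: 59.2
```

```bash
cat > st.py <<'E'
from h import *
q=manip.state();r=q["tool_rot"];p=q["tcp_pos"];a=2*np.arctan2(r[1],r[0]);C=np.array((628.2,-242.9));o=p[:2]-C
print("psi",np.degrees(a)%360,"phi",np.degrees(np.arctan2(o[1],o[0]))%360,"rad",np.hypot(*o),"lat/along",(rot(-a)@o).round(2),"F",q["force"].round(1),"M",q["wrist_torque"].round(2),q["clock"])
E
python3 st.py
```

```text
psi 23.133994112606004 phi 202.88956668029695 rad 101.33738027141344 lat/along [-101.34    0.43] F [ 0.2 -0.2 -2.6] M [-0.    0.11  0.05] 18.7
```

Run:
```python
from h import *
shot("top","j_top.png");shot("side","j_side.png")
t=cv2.imread("pics/j_top.png");s=cv2.imread("pics/j_side.png")
z=lambda im,u,v,w,h,k:cv2.resize(im[v:v+h,u:u+w],None,fx=k,fy=k,interpolation=cv2.INTER_CUBIC)
cv2.imwrite("pics/j.png",np.hstack([z(t,335,150,50,62,8),z(s,267,135,50,62,8)]))
```

```text
(no output)
```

View pics/j.png

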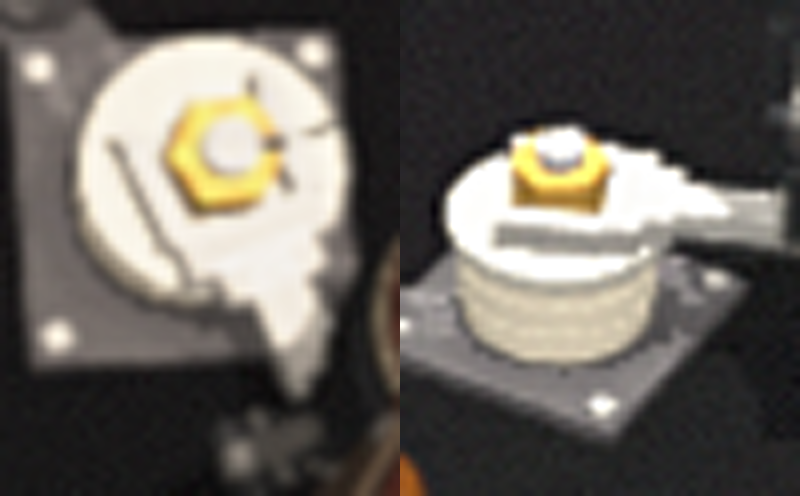

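The jaw surrounds the nut, and the rib at (275,143) has moved only slightly past the single mark: mostly play so far. I'll keep turning and watch the force.

Request:
play_rows([
  [-0.0036, 0.01, 0, 0, 0, -0.105, 0.012],
  [-0.0012, 0.005, 0, 0, 0, -0.052, 0.012],
])

```text
clock: 19.05
tcp_pos: [530.1, -267.8, 65.2]
tool_rot: [3.117, 0.385, -0.0]
force: [-0.8, -1.3, -2.4]
grip_width: 0.211
finger_force: 59.3
```

```bash
python3 st.py
```

```text
psi 14.064430067724347 phi 194.24007677570236 rad 101.22569969868754 lat/along [-101.23   -0.31] F [-0.8 -1.3 -2.4] M [-0.37  0.22  0.34] 19.05
```

Request:
play_rows([
  [-0.0022, 0.0105, 0, 0, 0, -0.105, 0.012],
  [-0.0009, 0.0105, 0, 0, 0, -0.105, 0.012],
])

```text
clock: 19.3
tcp_pos: [527.0, -246.8, 65.2]
tool_rot: [3.141, 0.054, -0.0]
force: [0.9, -1.1, -3.1]
grip_width: 0.208
finger_force: 59.3
```

```bash
python3 st.py
```

```text
psi 1.9617809162165207 phi 182.23307505945942 rad 101.26623558322098 lat/along [-101.27   -0.48] F [ 0.9 -1.1 -3.1] M [-0.23 -0.06  0.43] 19.3
```

Request:
play_rows([
  [0, 0.007, 0, 0, 0, -0.07, 0.012],
  [0, 0, 0, 0, 0, 0, 0.012],
])

```text
clock: 19.55
tcp_pos: [527.0, -239.5, 65.2]
tool_rot: [3.141, -0.05, -0.001]
force: [-0.6, -0.7, -3.0]
grip_width: 0.213
finger_force: 59.2
```

```bash
python3 st.py
```

```text
psi 358.16842129588116 phi 178.09562000528464 rad 101.29385993926367 lat/along [-101.29    0.13] F [-0.6 -0.7 -3. ] M [-0.09  0.22  0.16] 19.55
```

Request:
play_rows([
  [0.0005, 0.007, 0, 0, 0, -0.07, 0.012],
])

```text
clock: 19.68
tcp_pos: [527.4, -233.1, 65.1]
tool_rot: [3.137, -0.161, -0.0]
force: [-0.2, -1.7, -2.6]
grip_width: 0.211
finger_force: 59.3
```

```bash
python3 st.py
```

```text
psi 354.10861975049994 phi 174.4387404870894 rad 101.28381597625777 lat/along [-101.28   -0.58] F [-0.2 -1.7 -2.6] M [-0.16  0.14  0.39] 19.675
```

Request:
play_rows([
  [0.0008, 0.0053, 0, 0, 0, -0.052, 0.012],
])

```text
clock: 19.8
tcp_pos: [528.1, -227.6, 65.1]
tool_rot: [3.132, -0.244, -0.001]
force: [-1.0, -1.6, -1.8]
grip_width: 0.213
finger_force: 59.3
```

```bash
python3 st.py
```

```text
psi 351.099373555319 phi 171.30456174066276 rad 101.26694093798058 lat/along [-101.27   -0.36] F [-1.  -1.6 -1.8] M [-0.3   0.31  0.3 ] 19.8
```

Request:
play_rows([
  [0.0009, 0.0052, 0, 0, 0, -0.052, 0.012],
])

```text
clock: 19.92
tcp_pos: [529.0, -222.4, 65.1]
tool_rot: [3.124, -0.325, -0.001]
force: [-0.9, -1.6, -2.5]
grip_width: 0.209
finger_force: 59.3
```

```bash
python3 st.py
```

```text
psi 348.1313267559841 phi 168.33277013058884 rad 101.27076622598244 lat/along [-101.27   -0.36] F [-0.9 -1.6 -2.5] M [-0.35  0.24  0.38] 19.925
```

Request:
play_rows([
  [0.0012, 0.0052, 0, 0, 0, -0.052, 0.012],
])

```text
clock: 20.05
tcp_pos: [530.2, -217.2, 65.1]
tool_rot: [3.115, -0.406, -0.001]
force: [-1.0, -0.6, -3.3]
grip_width: 0.211
finger_force: 59.3
```

```bash
python3 st.py; python3 -c "
from h import *
print(manip.state()['joint_positions'][5])
shot('top','k_top.png')"
```

```text
psi 345.1534666834156 phi 165.32047512629873 rad 101.26537806231312 lat/along [-101.26   -0.3 ] F [-1.  -0.6 -3.3] M [-0.34  0.27  0.34] 20.05
2.8846064367365987
```

Request:
play_rows([
  [0.0015, 0.0051, 0, 0, 0, -0.052, 0.012],
])

```text
clock: 20.23
tcp_pos: [532.2, -212.9, 65.3]
tool_rot: [3.102, -0.485, 0.001]
force: [0.4, -5.3, -3.7]
grip_width: 0.216
finger_force: 59.3
```

```bash
python3 st.py
```

```text
psi 342.21684356116026 phi 162.6376163348652 rad 100.62119978039239 lat/along [-100.62   -0.74] F [ 0.4 -5.3 -3.7] M [-1.16  0.02  0.58] 20.225
```

Request:
play_rows([
  [0.0018, 0.005, 0, 0, 0, -0.052, 0.012],
])

```text
clock: 20.35
tcp_pos: [534.3, -208.4, 65.5]
tool_rot: [3.087, -0.566, 0.002]
force: [-1.3, -7.0, -3.7]
grip_width: 0.209
finger_force: 59.4
```

```bash
python3 st.py
python3 - <<'E'
from h import *
print(manip.state()['joint_positions'][5])
# rib direction: dark rib on boss/hex? print polar profile around nut top, z=92 r=12..18, and hex-edge via saturation radius at z=86
import math
for f in("c_top","k_top"):
    im=cv2.imread(f"pics/{f}.png").astype(float);sat=(im[...,2]-im[...,0]).astype(np.float32)
    g=im.mean(2).astype(np.float32);out=[];o2=[]
    for d in range(-180,180,10):
        a=math.radians(d)
        P=np.array([proj("top",(628.5+r*math.cos(a),-241.8+r*math.sin(a),86)) for r in np.arange(10,30,1)],np.float32)
        out.append(int(cv2.remap(sat,P[:,0].copy(),P[:,1].copy(),1).sum()/10))
        P=np.array([proj("top",(628.5+r*math.cos(a),-241.8+r*math.sin(a),92)) for r in (12,14,16)],np.float32)
        o2.append(int(cv2.remap(g,P[:,0].copy(),P[:,1].copy(),1).mean()))
    print(f,out);print(o2)
E
```

```text
psi 339.2089266316476 phi 159.85420236746182 rad 100.0364027964479 lat/along [-100.03   -1.13] F [-1.3 -7.  -3.7] M [-1.54  0.38  0.76] 20.35
3.006200037578322
c_top [160, 159, 157, 148, 137, 119, 102, 100, 95, 98, 69, 76, 89, 91, 93, 100, 109, 103, 90, 91, 95, 106, 121, 137, 144, 146, 155, 165, 177, 188, 184, 176, 175, 182, 180, 168]
[198, 198, 201, 206, 208, 208, 207, 205, 188, 156, 152, 183, 208, 213, 212, 209, 206, 208, 212, 213, 212, 210, 207, 204, 199, 193, 188, 186, 188, 191, 193, 194, 195, 198, 202, 200]
k_top [77, 65, 71, 81, 92, 100, 100, 99, 94, 85, 79, 73, 48, 24, 57, 105, 97, 101, 112, 110, 107, 110, 116, 120, 128, 144, 149, 147, 156, 169, 183, 191, 181, 173, 161, 117]
[48, 39, 42, 46, 48, 49, 51, 53, 54, 51, 44, 35, 30, 48, 103, 174, 210, 212, 208, 205, 204, 202, 200, 200, 202, 201, 195, 189, 187, 190, 190, 189, 186, 179, 151, 92]
```

Request:
play_rows([
  [0.0012, 0.003, 0, 0, 0, -0.02, 0.012],
  [0, 0, 0, 0, 0, 0, 0.012],
  [0, 0, 0, 0, 0, 0, 0.012],
])

```text
clock: 20.72
tcp_pos: [535.6, -205.9, 65.5]
tool_rot: [3.082, -0.595, 0.003]
force: [0.9, -7.4, -3.6]
grip_width: 0.216
finger_force: 59.2
```

```bash
python3 st.py
```

```text
psi 338.12822561013286 phi 158.21157881624663 rad 99.73017783655379 lat/along [-99.73  -0.15] F [ 0.9 -7.4 -3.6] M [-1.55  0.05  0.33] 20.725
```

```bash
cat > f5.py <<'E'
from h import *
def ang(f,n,z0=60,c=None):
    im=cv2.imread(f"pics/{f}_{n}.png").astype(float)
    c=c or {"top":(629.1,-242.),"side":(631.4,-243.4)}[n];b={"top":(350,156,376,184),"side":(274,146,302,174)}[n]
    BOX.clear();BOX[n]=b
    g=im[b[1]:b[3],b[0]:b[2]];m=np.clip((g[...,2]-g[...,0]-25)/60,0,1)
    boss=cv2.dilate((sil(n,[prism(circ(11),86,94,*c,0)])>0).astype(np.uint8),np.ones((3,3)));w=1-boss
    R_=[]
    for a in range(-30,30,2):
        R_.append((min((np.abs(sil(n,[prism(hexa(20.8),z0,86,c[0]+dx,c[1]+dy,np.radians(a))])-m)*w).sum() for dx in(-2,-1,0,1,2) for dy in(-2,-1,0,1,2)),a))
    R_.sort();print(f,n,round((m*w).sum()),[(round(x,1),a) for x,a in R_[:6]])
E
python3 - <<'E'
from f5 import *
shot("side","l_side.png");shot("top","l_top.png")
for f in("a","c"):
    for n in("top","side"):ang(f,n)
ang("j","side",75);ang("l","side",75);ang("j","top",76);ang("l","top",76)
E
```

```text
a top 65 [(np.float64(19.9), -18), (np.float64(20.4), -16), (np.float64(20.7), -20), (np.float64(21.0), -14), (np.float64(21.2), -12), (np.float64(21.5), -22)]
a side 92 [(np.float64(17.3), -6), (np.float64(17.7), -8), (np.float64(17.8), -4), (np.float64(17.9), -2), (np.float64(18.5), -10), (np.float64(18.8), 0)]
c top 63 [(np.float64(19.9), -18), (np.float64(20.4), -16), (np.float64(20.6), -20), (np.float64(21.1), -22), (np.float64(21.3), -14), (np.float64(21.5), -12)]
c side 95 [(np.float64(19.4), -6), (np.float64(19.4), -4), (np.float64(19.6), -8), (np.float64(20.5), -10), (np.float64(21.0), -12), (np.float64(21.0), -14)]
j side 62 [(np.float64(22.0), 10), (np.float64(22.2), 12), (np.float64(22.7), 8), (np.float64(22.9), 14), (np.float64(23.0), 18), (np.float64(23.0), 20)]
l side 41 [(np.float64(28.0), 2), (np.float64(28.1), 0), (np.float64(28.2), 4), (np.float64(28.4), 6), (np.float64(28.6), -2), (np.float64(29.3), 8)]
j top 59 [(np.float64(15.5), -24), (np.float64(15.8), -22), (np.float64(15.9), -26), (np.float64(16.3), -28), (np.float64(16.4), 28), (np.float64(16.8), -30)]
l top 248 [(np.float64(229.2), -30), (np.float64(229.6), -26), (np.float64(229.9), 2), (np.float64(229.9), -22), (np.float64(229.9), 6), (np.float64(229.9), 28)]
```

Request:
play_rows([
  [0.0015, 0.0037, 0, 0, 0, 0, 0.012],
  [0, 0, 0, 0, 0, 0, 0.012],
])

```text
clock: 21.08
tcp_pos: [536.7, -203.6, 65.6]
tool_rot: [3.078, -0.598, 0.002]
force: [-1.1, -13.4, -3.5]
grip_width: 0.213
finger_force: 59.5
```

```bash
python3 st.py
```

```text
psi 337.99931269422655 phi 156.77928105867034 rad 99.59844477859286 lat/along [-99.58   2.12] F [ -1.1 -13.4  -3.5] M [-2.75  0.64 -0.54] 21.075
```

Request:
play_rows([
  [-0.0045, -0.0072, 0, 0, 0, 0.061, 0.012],
  [-0.0019, -0.006, 0, 0, 0, 0.061, 0.012],
  [-0.0016, -0.0064, 0, 0, 0, 0.061, 0.012],
  [-0.0011, -0.0064, 0, 0, 0, 0.061, 0.012],
])

```text
clock: 21.58
tcp_pos: [529.7, -227.6, 65.9]
tool_rot: [3.133, -0.213, 0.007]
force: [8.2, -1.3, -4.3]
grip_width: 0.214
finger_force: 59.5
```

```bash
python3 st.py
```

```text
psi 352.20520759340616 phi 171.15703033634676 rad 99.73428889664687 lat/along [-99.72   1.82] F [ 8.2 -1.3 -4.3] M [-0.2  -1.43 -0.52] 21.575
```

Request:
play_rows([
  [-0.003, -0.006, 0, 0, 0, 0.061, 0.012],
  [-0.001, -0.006, 0, 0, 0, 0.061, 0.012],
  [0, 0, 0, 0, 0, 0, 0.012],
])

```text
clock: 21.95
tcp_pos: [526.3, -240.6, 66.2]
tool_rot: [3.138, -0.024, 0.009]
force: [9.1, -5.7, -5.3]
grip_width: 0.214
finger_force: 59.3
```

```bash
python3 st.py
```

```text
psi 359.13380539151774 phi 178.7324760900187 rad 101.89756673270291 lat/along [-101.9     0.71] F [ 9.1 -5.7 -5.3] M [-1.15 -1.54 -0.03] 21.95
```

Request:
play_rows([
  [-0.004, 0, 0, 0, 0, 0, 0.012],
  [0, 0, 0, 0, 0, 0, 0.012],
])

```text
clock: 22.2
tcp_pos: [525.7, -241.0, 67.2]
tool_rot: [3.137, -0.024, 0.019]
force: [20.0, -4.4, -6.8]
grip_width: 0.212
finger_force: 59.0
```

```bash
python3 st.py
python3 - <<'E'
from f5 import *
shot("side","n_side.png");shot("top","n_top.png")
ang("n","side",75);ang("n","top",76)
E
```

```text
psi 359.1362201888798 phi 178.94506997070425 rad 102.5391664421571 lat/along [-102.54    0.34] F [20.  -4.4 -6.8] M [-0.97 -3.76 -0.19] 22.2
n side 60 [(np.float64(20.7), 10), (np.float64(21.0), 8), (np.float64(21.5), 6), (np.float64(21.5), 12), (np.float64(22.1), 14), (np.float64(22.1), 4)]
n top 62 [(np.float64(19.4), 10), (np.float64(19.5), 6), (np.float64(19.5), 8), (np.float64(19.9), 12), (np.float64(20.1), 4), (np.float64(20.5), 14)]
```

```bash
cat > f6.py <<'E'
from h import *
def wfit(f,zu,zt=14):
    q=manip.state();r=q["tool_rot"];p=q["tcp_pos"];a=2*np.arctan2(r[1],r[0]);o=p[:2]+100.5*np.array([np.cos(a),np.sin(a)])
    for n,c in(("top",(629.1,-242.)),("side",(631.4,-243.4))):
        im=cv2.imread(f"pics/{f}_{n}.png");cc=np.array(c)
        ctr=proj(n,(*(cc-[30,0]),zu)).round().astype(int);b=(ctr[0]-30,ctr[1]-30,ctr[0]+30,ctr[1]+30);BOX.clear();BOX[n]=b
        cell=cv2.dilate((sil(n,[prism(circ(46),50,60,*c,0),prism(circ(40),12,52,*c,0),prism(circ(21),60,86,*c,0),prism(circ(10),86,94,*c,0)])>0).astype(np.uint8),np.ones((3,3)))
        v=im.max(2).astype(float)[b[1]:b[3],b[0]:b[2]];m=np.clip((v-120)/80,0,1)
        d0=o-np.array((628.2,-242.9))
        reg=sil(n,[prism(rect(-78,25,-36,36),zu-3,zu+17,*(cc+d0),a)]);w=(1-cell)*(reg>.5)
        g=lambda x:(np.abs(sil(n,wrf((cc[0]+x[0],cc[1]+x[1],x[2]),zu))-m)*w).sum()
        best=min((minimize(g,[d0[0]+i,d0[1],a+j],method="Nelder-Mead",options=dict(initial_simplex=np.array([[d0[0]+i,d0[1],a+j],[d0[0]+i+4,d0[1],a+j],[d0[0]+i,d0[1]+4,a+j],[d0[0]+i,d0[1],a+j+.1]]),maxiter=120)) for i in(-3,3) for j in(-.1,.1)),key=lambda r:r.fun)
        print(f,n,"jaw-nut",best.x[:2].round(1),"W",np.degrees(best.x[2]).round(1),"cost",round(best.fun,1),"mask",round((m*w).sum()),"robot",d0.round(1),np.degrees(a).round(1))
E
python3 -c "
from f6 import *
wfit('n',62.)"
```

```text
n top jaw-nut [1.8 3.4] W -9.8 cost 78.3 mask 6 robot [-2.   0.3] -0.9
n side jaw-nut [-4.5 -0.3] W -7.1 cost 27.2 mask 35 robot [-2.   0.3] -0.9
```

```bash
cat > f7.py <<'E'
from h import *
def rib(f,n="top",c=(629.1,-242.),z=90):
    im=cv2.imread(f"pics/{f}_{n}.png").astype(np.float32);out=[]
    D=np.arange(-180,180,6)
    for d in D:
        a=np.radians(d);P=np.array([proj(n,(c[0]+r*np.cos(a),c[1]+r*np.sin(a),z)) for r in(12,13,14,15,16,17)],np.float32)
        out.append(cv2.remap(im,P[:,0].copy(),P[:,1].copy(),1)[...,2].mean())
    out=np.array(out);i=out.argmin();k=[(i+j)%60 for j in(-3,-2,-1,0,1,2,3)];w=np.clip(np.median(out)-out[k],0,None)
    print(f,n,"rib",(D[i]+6*(np.arange(-3,4)*w).sum()/w.sum()).round(1),out[k].astype(int))
E
python3 - <<'E'
from f7 import *
for f in"acgjn":rib(f)
for f in"acgjln":rib(f,"side",(631.4,-243.4))
E
```

```text
a top rib -10.8 [233 211 183 172 173 202 224]
c top rib -84.1 [234 220 183 163 189 214 238]
g top rib -84.1 [230 215 178 158 184 209 234]
j top rib -90.4 [230 199 164 163 171 206 230]
n top rib -115.1 [223 194 162 158 173 204 233]
a side rib -6.5 [136 138 136 133 133 137 148]
c side rib -29.4 [161 150 141 135 136 143 155]
g side rib -29.4 [162 151 142 137 137 143 155]
j side rib -36.1 [172 167 159 156 162 170 170]
l side rib 144.7 [134 102  77  70  87 100 109]
n side rib -12.9 [140 134 127 124 133 144 153]
```

```bash
cat >> f7.py <<'E'
def boss(f):
    im=cv2.imread(f"pics/{f}_top.png").astype(float);b=(352,156,376,182);g=im[b[1]:b[3],b[0]:b[2]]
    # yellow ring: hole inside = boss
    y=((g[...,2]-g[...,0])>55).astype(np.uint8);big=10
    s=cv2.resize((g[...,2]-g[...,0]).astype(np.float32),None,fx=big,fy=big,interpolation=cv2.INTER_CUBIC)
    y=(s>60).astype(np.uint8);cn,h=cv2.findContours(y,cv2.RETR_CCOMP,cv2.CHAIN_APPROX_NONE)
    best=max((c for i,c in enumerate(cn) if h[0][i][3]>=0),key=cv2.contourArea,default=None)
    if best is None:return print("no hole")
    (u,v),(w,hh),_=cv2.fitEllipse(best);uv=((u+.5)/big-.5+b[0],(v+.5)/big-.5+b[1])
    print(f,"boss",onz("top",uv,94).round(1)[:2],"diam px",round(w/big,1),round(hh/big,1));return onz("top",uv,94)[:2]
E
python3 - <<'E'
from f7 import *
for f in"acgjn":
    c=boss(f)
for c in((628.5,-242),(628,-241.5),(628,-240.5),(627,-241.5)):
    print(c);[rib(f,"top",c) for f in"acjn"]
E
```

```text
no hole
no hole
no hole
no hole
no hole
(628.5, -242)
a top rib -9.5 [214 185 171 169 199 222 237]
c top rib -82.0 [239 226 198 161 179 204 229]
j top rib -87.5 [214 175 163 162 192 223 237]
n top rib -113.3 [227 205 170 155 166 191 223]
(628, -241.5)
a top rib -11.5 [232 208 181 168 178 207 226]
c top rib -79.9 [230 209 174 173 199 223 242]
j top rib -85.8 [227 189 164 164 183 217 235]
n top rib -111.2 [233 218 186 157 161 178 211]
(628, -240.5)
a top rib -14.7 [220 192 172 168 197 221 237]
c top rib -81.2 [243 229 210 179 181 206 228]
j top rib -86.8 [240 230 193 169 170 190 222]
n top rib -108.9 [227 200 169 166 178 210 235]
(627, -241.5)
a top rib -10.6 [235 216 190 174 179 206 225]
c top rib -76.5 [239 225 197 165 183 209 231]
j top rib -82.6 [236 215 175 164 166 196 225]
n top rib -107.3 [226 205 170 154 165 190 223]
```

Request:
play_rows([
  [0.005, 0, 0, 0, 0, 0, 0.012],
  [0.0004, 0.007, 0, 0, 0, -0.07, 0.012],
  [0, 0, 0, 0, 0, 0, 0.012],
])

```text
clock: 22.68
tcp_pos: [526.4, -233.2, 66.0]
tool_rot: [3.135, -0.137, 0.005]
force: [2.8, -6.8, -3.3]
grip_width: 0.214
finger_force: 59.6
```

```bash
cat >> st.py <<'E'
M=q["wrist_torque"];F=q["force"];print("axis torque",round((o[0]*F[1]-o[1]*F[0])/1000+M[2],2),"z",p[2].round(1),"tilt",r[2].round(3),"q6",q["joint_positions"][5].round(3))
E
python3 st.py
python3 - <<'E'
from f7 import *
shot("top","o_top.png");[rib("o","top",c) for c in((628,-241.5),(627,-241.5))]
E
```

```text
psi 355.0049088205202 phi 174.55192932804027 rad 102.30253440449899 lat/along [-102.3     0.81] F [ 2.8 -6.8 -3.3] M [-1.44 -0.46 -0.39] 22.675
axis torque 0.27 z 66.0 tilt 0.005 q6 2.686
o top rib -114.8 [221 192 159 148 172 202 228]
o top rib -112.2 [228 207 175 149 154 183 211]
```

Request:
play_rows([
  [0.0008, 0.007, 0, 0, 0, -0.07, 0.012],
  [0, 0, 0, 0, 0, 0, 0.012],
])

```text
clock: 22.98
tcp_pos: [527.2, -226.2, 66.0]
tool_rot: [3.129, -0.246, 0.005]
force: [3.3, -6.6, -3.7]
grip_width: 0.213
finger_force: 59.6
```

```bash
python3 st.py
python3 - <<'E'
from f7 import *
shot("top","p_top.png");[rib("p","top",c) for c in((628,-241.5),(627,-241.5))]
E
```

```text
psi 350.99292765520767 phi 170.59269467799265 rad 102.32821346249403 lat/along [-102.33    0.71] F [ 3.3 -6.6 -3.7] M [-1.44 -0.56 -0.35] 22.975
axis torque 0.26 z 66.0 tilt 0.005 q6 2.767
p top rib -115.0 [177 145 120 115 137 165 195]
p top rib -113.5 [181 151 122 105 112 141 172]
```

Request:
play_rows([
  [0.001, 0.0053, 0, 0, 0, -0.052, 0.012],
  [0, 0, 0, 0, 0, 0, 0.012],
])

```text
clock: 23.28
tcp_pos: [528.3, -221.0, 66.0]
tool_rot: [3.121, -0.327, 0.005]
force: [3.0, -7.8, -3.2]
grip_width: 0.21
finger_force: 59.6
```

```bash
python3 st.py
python3 - <<'E'
from f7 import *
shot("top","q_top.png");[rib("q","top",c) for c in((628,-241.5),(627,-241.5))]
E
```

```text
psi 348.02660723927653 phi 167.6511973275235 rad 102.30400490189845 lat/along [-102.3     0.67] F [ 3.  -7.8 -3.2] M [-1.46 -0.57 -0.32] 23.275
axis torque 0.4 z 66.0 tilt 0.005 q6 2.828
q top rib -90.5 [44 41 38 36 40 52 77]
q top rib -90.2 [49 44 41 36 37 43 64]
```

Request:
play_rows([
  [0.0013, 0.0052, 0, 0, 0, -0.052, 0.012],
  [0, 0, 0, 0, 0, 0, 0.012],
])

```text
clock: 23.58
tcp_pos: [529.5, -215.8, 66.0]
tool_rot: [3.112, -0.408, 0.005]
force: [2.8, -8.2, -3.7]
grip_width: 0.212
finger_force: 59.6
```

```bash
python3 st.py
```

```text
psi 345.0428301289993 phi 164.66284768334393 rad 102.32935306131438 lat/along [-102.33    0.68] F [ 2.8 -8.2 -3.7] M [-1.57 -0.44 -0.29] 23.575
axis torque 0.44 z 66.0 tilt 0.005 q6 2.889
```

Request:
play_rows([
  [0.0008, 0.0026, 0, 0, 0, -0.026, 0.012],
  [0, 0, 0, 0, 0, 0, 0.012],
])

```text
clock: 23.82
tcp_pos: [530.2, -213.6, 66.0]
tool_rot: [3.106, -0.448, 0.005]
force: [2.3, -7.6, -3.5]
grip_width: 0.211
finger_force: 59.5
```

```bash
python3 st.py
```

```text
psi 343.567801701825 phi 163.35831934789235 rad 102.27537541472782 lat/along [-102.27    0.37] F [ 2.3 -7.6 -3.5] M [-1.83 -0.35 -0.19] 23.825
axis torque 0.49 z 66.0 tilt 0.005 q6 2.919
```

Request:
play_rows([
  [0.0008, 0.0026, 0, 0, 0, -0.026, 0.012],
  [0, 0, 0, 0, 0, 0, 0.012],
])

```text
clock: 24.08
tcp_pos: [531.3, -211.4, 66.1]
tool_rot: [3.099, -0.489, 0.006]
force: [3.4, -9.3, -4.4]
grip_width: 0.212
finger_force: 59.5
```

```bash
python3 st.py
```

```text
psi 342.07177067531467 phi 162.0050141908909 rad 101.84882647616267 lat/along [-101.85    0.12] F [ 3.4 -9.3 -4.4] M [-2.06 -0.42 -0.12] 24.075
axis torque 0.67 z 66.1 tilt 0.006 q6 2.949
```

Request:
play_rows([
  [0.0009, 0.0026, 0, 0, 0, -0.026, 0.012],
  [0, 0, 0, 0, 0, 0, 0.012],
])

```text
clock: 24.32
tcp_pos: [532.5, -209.2, 66.2]
tool_rot: [3.092, -0.529, 0.007]
force: [3.8, -11.2, -5.3]
grip_width: 0.211
finger_force: 59.4
```

```bash
python3 st.py
```

```text
psi 340.5802703046633 phi 160.57783185391003 rad 101.4742180809816 lat/along [-101.47    0.  ] F [  3.8 -11.2  -5.3] M [-2.3  -0.62 -0.06] 24.325
axis torque 0.89 z 66.2 tilt 0.007 q6 2.98
```

Request:
play_rows([
  [-0.0017, -0.0052, 0, 0, 0, 0.052, 0.012],
  [0, 0, 0.004, 0, 0, 0, 0.012],
  [0, 0, 0, 0, 0, 0, 0.012],
])

```text
clock: 24.7
tcp_pos: [530.6, -213.5, 69.7]
tool_rot: [3.107, -0.448, 0.006]
force: [5.9, -8.5, -9.3]
grip_width: 0.211
finger_force: 59.1
```

```bash
python3 st.py
```

```text
psi 343.5921775108817 phi 163.23141795418096 rad 101.96841431613552 lat/along [-101.97    0.64] F [ 5.9 -8.5 -9.3] M [-1.65 -0.96 -0.15] 24.7
axis torque 0.5 z 69.7 tilt 0.006 q6 2.918
```

Request:
play_rows([
  [0, 0, 0.006, 0, 0, 0, 0.012],
  [0, 0, 0.006, 0, 0, 0, 0.012],
  [0, 0, 0, 0, 0, 0, 0.012],
])

```text
clock: 25.08
tcp_pos: [531.3, -213.3, 82.0]
tool_rot: [3.107, -0.447, 0.008]
force: [8.7, -7.3, -8.5]
grip_width: 0.21
finger_force: 59.3
```

```bash
python3 st.py
```

```text
psi 343.6174454418734 phi 163.01971760081705 rad 101.3010326822859 lat/along [-101.3     1.06] F [ 8.7 -7.3 -8.5] M [-1.43 -1.42 -0.14] 25.075
axis torque 0.32 z 82.0 tilt 0.008 q6 2.918
```

Request:
play_rows([
  [0, 0, 0.006, 0, 0, 0, 0.012],
  [0, 0, 0.006, 0, 0, 0, 0.012],
  [0, 0, 0.008, 0, 0, 0, 0.012],
  [0, 0, 0.015, 0, 0, 0, 0.012],
  [0, 0, 0.02, 0, 0, 0, 0.012],
])

```text
clock: 25.7
tcp_pos: [532.8, -213.6, 136.9]
tool_rot: [3.107, -0.447, 0.013]
force: [19.3, -9.5, -20.4]
grip_width: 0.207
finger_force: 59.3
```

```bash
python3 st.py
```

```text
psi 343.62918917441095 phi 162.93197352435544 rad 99.74874161319045 lat/along [-99.74   1.21] F [ 19.3  -9.5 -20.4] M [-1.84 -3.96  0.05] 25.7
axis torque 0.39 z 136.9 tilt 0.013 q6 2.918
```

Run:
```python
from h import *
q=manip.state();p=q["tcp_pos"];a=np.radians(-16.4)
shot("side","r_side.png");shot("top","r_top.png")
im=cv2.imread("pics/r_side.png");t=cv2.imread("pics/r_top.png")
def model(pitch,hz,w=a,d=(0,0)):
    u=np.array([np.cos(w)*np.cos(pitch),np.sin(w)*np.cos(pitch),-np.sin(pitch)]) # head lower than tail
    l=np.array([-np.sin(w),np.cos(w),0]);nn=np.cross(u,l)
    o=np.array([631+d[0],-243.2+d[1],hz])
    B=[(-38,-24,-24,24),(-26,10,-29.5,-19.5),(-26,10,19.5,29.5),(10,21,19.5,27),(10,21,-27,-19.5),(-175,-30,-10,10),(-51,-24,-12,12)]
    return [np.array([o+x*u+y*l+z*nn for x in(r[0],r[1]) for y in(r[2],r[3]) for z in(0,14)]) for r in B]
BOX["side"]=(230,90,370,230);b=BOX["side"]
v=im.astype(float)[b[1]:b[3],b[0]:b[2]];mx=v.max(2);m=((mx>120)&(mx-v.min(2)<40)).astype(float)
for hz,pitch in((133,0),(66,0),(60,.3),(60,.5),(60,.7),(62,.8),(80,.3),(80,.5),(100,.2),(100,.4),(110,.2)):
    for w in(a,a-.1,a+.1):
        s=sil("side",model(pitch,hz,w));print(hz,pitch,round(w-a,1),"white frac inside",round((s*m).sum()/s.sum(),2),end=" | ")
    print()
for d in manip.outline_of("wrench","side"):
    y,x=np.where(d["pixels"]);print(d["conf"],d["location"],x.min(),x.max(),y.min(),y.max())
for hz,pitch in((133,0),(60,.5),(60,.8)):
    P=np.vstack(model(pitch,hz));U=np.array([proj("side",k) for k in P]);print(hz,pitch,U.min(0).round(),U.max(0).round())
```

```text
133 0 0.0 white frac inside 0.16 | 133 0 -0.1 white frac inside 0.14 | 133 0 0.1 white frac inside 0.17 | 
66 0 0.0 white frac inside 0.54 | 66 0 -0.1 white frac inside 0.57 | 66 0 0.1 white frac inside 0.49 | 
60 0.3 0.0 white frac inside 0.46 | 60 0.3 -0.1 white frac inside 0.54 | 60 0.3 0.1 white frac inside 0.43 | 
60 0.5 0.0 white frac inside 0.68 | 60 0.5 -0.1 white frac inside 0.64 | 60 0.5 0.1 white frac inside 0.71 | 
60 0.7 0.0 white frac inside 0.59 | 60 0.7 -0.1 white frac inside 0.65 | 60 0.7 0.1 white frac inside 0.54 | 
62 0.8 0.0 white frac inside 0.45 | 62 0.8 -0.1 white frac inside 0.47 | 62 0.8 0.1 white frac inside 0.43 | 
80 0.3 0.0 white frac inside 0.46 | 80 0.3 -0.1 white frac inside 0.45 | 80 0.3 0.1 white frac inside 0.49 | 
80 0.5 0.0 white frac inside 0.57 | 80 0.5 -0.1 white frac inside 0.64 | 80 0.5 0.1 white frac inside 0.47 | 
100 0.2 0.0 white frac inside 0.33 | 100 0.2 -0.1 white frac inside 0.3 | 100 0.2 0.1 white frac inside 0.35 | 
100 0.4 0.0 white frac inside 0.3 | 100 0.4 -0.1 white frac inside 0.38 | 100 0.4 0.1 white frac inside 0.2 | 
110 0.2 0.0 white frac inside 0.3 | 110 0.2 -0.1 white frac inside 0.28 | 110 0.2 0.1 white frac inside 0.28 | 
0.86 [304.5, 360.2] 269 349 333 392
0.86 [335.1, 205.1] 320 344 190 235
0.55 [299.7, 156.7] 277 323 152 162
0.47 [282.1, 171.5] 253 308 124 189
0.42 [348.9, 153.0] 346 350 145 161
133 0 [276. 133.] [328. 169.]
60 0.5 [275. 153.] [323. 164.]
60 0.8 [275. 139.] [317. 165.]
```

Request:
play_rows([
  [0, 0, -0.015, 0, 0, 0, 0.012],
  [0, 0, -0.015, 0, 0, 0, 0.012],
  [0, 0, -0.015, 0, 0, 0, 0.012],
  [0, 0, -0.01, 0, 0, 0, 0.012],
  [0, 0, -0.01, 0, 0, 0, 0.012],
])

```text
clock: 26.48
tcp_pos: [524.0, -210.4, 69.8]
tool_rot: [-3.109, 0.449, 0.013]
force: [-14.6, -1.4, 3.7]
grip_width: 0.206
finger_force: 62.4
```

Request:
play_rows([
  [0, 0, -0.006, 0, 0, 0, 0.012],
  [0, 0, 0, 0, 0, 0, 0.012],
])

```text
clock: 26.72
tcp_pos: [524.5, -210.6, 63.8]
tool_rot: [-3.109, 0.449, 0.012]
force: [-13.8, -0.6, 3.1]
grip_width: 0.205
finger_force: 62.4
```

```bash
python3 st.py
cat > f8.py <<'E'
from h import *
def box(f,tcp):
    shot("side",f"{f}_side.png")
    for d in manip.outline_of("wrench","side"):
        y,x=np.where(d["pixels"])
        if 250<x.mean()<330 and 130<y.mean()<175 : print(round(d["conf"],2),x.min(),x.max(),y.min(),y.max())
E
python3 -c "
from f8 import *
box('s',0)"
```

```text
psi 343.5664226972058 phi 162.67841105619507 rad 108.62267100813398 lat/along [-108.61    1.68] F [-13.8  -0.6   3.1] M [-0.32  2.62 -0.23] 26.725
axis torque 0.27 z 63.8 tilt 0.012 q6 2.919
0.88 275 324 156 189
```

Request:
play_rows([
  [-0.004, 0.001, 0.001, 0, 0, 0, 0.012],
  [-0.0021, -0.0075, 0, 0, 0, 0.07, 0.012],
  [0, 0, 0, 0, 0, 0, 0.012],
])

```text
clock: 27.2
tcp_pos: [522.4, -218.2, 66.3]
tool_rot: [3.122, -0.341, 0.0]
force: [-1.5, -2.8, -1.7]
grip_width: 0.202
finger_force: 61.9
```

```bash
python3 st.py
```

```text
psi 347.51821435789367 phi 166.86618057309366 rad 108.6592150993571 lat/along [-108.65    1.24] F [-1.5 -2.8 -1.7] M [-0.61  0.37 -0.15] 27.2
axis torque 0.18 z 66.3 tilt 0.0 q6 2.835
```

Request:
play_rows([
  [-0.0014, -0.0076, 0, 0, 0, 0.07, 0.012],
  [0, 0, 0, 0, 0, 0, 0.012],
])

```text
clock: 27.45
tcp_pos: [521.3, -225.2, 66.1]
tool_rot: [-3.133, 0.235, -0.001]
force: [-0.2, -0.9, -2.4]
grip_width: 0.209
finger_force: 61.8
```

```bash
python3 st.py
```

```text
psi 351.4341451873952 phi 170.59706438876825 rad 108.321411530843 lat/along [-108.31    1.58] F [-0.2 -0.9 -2.4] M [-0.38  0.03 -0.13] 27.45
axis torque -0.04 z 66.1 tilt -0.001 q6 2.754
```

Request:
play_rows([
  [-0.001, -0.0073, 0, 0, 0, 0.07, 0.012],
  [0, 0, 0, 0, 0, 0, 0.012],
])

```text
clock: 27.7
tcp_pos: [520.2, -232.1, 66.1]
tool_rot: [-3.139, 0.126, -0.0]
force: [-0.6, -1.8, -3.8]
grip_width: 0.209
finger_force: 61.7
```

```bash
python3 st.py
python3 - <<'E'
from f7 import *
shot("top","t_top.png");[rib("t","top",c) for c in((628,-241.5),(627,-241.5))]
E
```

```text
psi 355.3952966853651 phi 174.31089774417282 rad 108.54431994812678 lat/along [-108.52    2.05] F [-0.6 -1.8 -3.8] M [-0.35  0.16 -0.14] 27.7
axis torque 0.06 z 66.1 tilt -0.0 q6 2.674
t top rib -125.5 [221 194 161 145 156 186 217]
t top rib -121.6 [209 177 151 147 168 200 227]
```

Request:
play_rows([
  [-0.004, 0.0003, 0, 0, 0, 0, 0.012],
  [-0.004, 0.0003, 0, 0, 0, 0, 0.012],
  [0, 0, 0, 0, 0, 0, 0.012],
])

```text
clock: 28.12
tcp_pos: [511.5, -231.3, 66.2]
tool_rot: [-3.139, 0.124, 0.001]
force: [-1.6, -1.8, -2.6]
grip_width: 0.208
finger_force: 61.7
```

```bash
python3 st.py
```

```text
psi 355.48890407060657 phi 174.33134801878666 rad 117.3043047175626 lat/along [-117.28    2.37] F [-1.6 -1.8 -2.6] M [-0.29  0.31 -0.19] 28.125
axis torque 0.04 z 66.2 tilt 0.001 q6 2.665
```

Request:
play_rows([
  [-0.01, 0.0008, 0, 0, 0, 0, 0.012],
  [-0.01, 0.0008, 0, 0, 0, 0, 0.012],
  [-0.015, 0.0012, 0, 0, 0, 0, 0.012],
  [-0.015, 0.0012, 0, 0, 0, 0, 0.012],
  [-0.02, 0.001, 0, 0, 0, 0, 0.012],
])

```text
clock: 28.75
tcp_pos: [440.9, -226.0, 66.1]
tool_rot: [-3.139, 0.122, 0.0]
force: [-0.7, 0.0, -1.9]
grip_width: 0.212
finger_force: 61.6
```

```bash
python3 st.py
cat > f9.py <<'E'
from f5 import *
from f7 import *
def look(f):
    shot("top",f"{f}_top.png");shot("side",f"{f}_side.png")
    for c in((628.5,-242),(628,-241.5),(627,-241.5)):rib(f,"top",c)
    ang(f,"top");ang(f,"side")
E
python3 -c "
from f9 import *
look('u')
from f6 import wfit
wfit('u',62.)"
```

```text
psi 355.5411082852331 phi 174.85468356651268 rad 188.03741587143597 lat/along [-188.02    2.25] F [-0.7  0.  -1.9] M [-0.01  0.2   0.03] 28.75
axis torque 0.03 z 66.1 tilt 0.0 q6 2.598
u top rib -127.6 [211 181 151 145 166 200 229]
u top rib -125.4 [220 196 162 144 154 184 216]
u top rib -121.3 [212 181 152 146 167 199 226]
u top 62 [(np.float64(23.9), 2), (np.float64(24.0), -8), (np.float64(24.0), 0), (np.float64(24.0), -10), (np.float64(24.1), 4), (np.float64(24.1), 6)]
u side 83 [(np.float64(19.7), 2), (np.float64(20.2), 4), (np.float64(20.9), 0), (np.float64(21.0), 6), (np.float64(21.7), -2), (np.float64(21.7), 8)]
u top jaw-nut [-75.3   6.8] W 354.1 cost 19.4 mask 230 robot [-88.6   9.5] 355.5
u side jaw-nut [-79.2   3.3] W 352.4 cost 60.3 mask 217 robot [-88.6   9.5] 355.5
```

The wrench is off. The nut reads about −122° world, which is the double mark, and held torque showed it on its stop. Now I carry the wrench to the open bench near (480,150).

Request:
play_rows([
  [-0.01, 0, 0.02, 0, 0, 0, 0.012],
  [0, 0, 0.04, 0, 0, 0, 0.012],
  [0, 0, 0.045, 0, 0, 0, 0.012],
  [0, 0, 0.045, 0, 0, 0, 0.012],
  [0, 0.01, 0.02, 0, 0, 0.08, 0.012],
])

```text
clock: 29.48
tcp_pos: [433.1, -217.3, 238.8]
tool_rot: [3.14, 0.004, 0.005]
force: [-0.4, 0.4, -3.7]
grip_width: 0.206
finger_force: 61.7
```

Request:
play_rows([
  [0.004, 0.03, 0, 0, 0, 0.14, 0.012],
  [0.004, 0.035, 0, 0, 0, 0.14, 0.012],
  [0.004, 0.035, 0, 0, 0, 0.14, 0.012],
  [0.004, 0.035, 0, 0, 0, 0.14, 0.012],
  [0.004, 0.035, 0, 0, 0, 0.14, 0.012],
])

```text
clock: 30.1
tcp_pos: [452.1, -45.2, 236.3]
tool_rot: [-2.947, -1.087, -0.001]
force: [0.2, 0.5, -2.2]
grip_width: 0.211
finger_force: 61.7
```

Request:
play_rows([
  [0.004, 0.035, 0, 0, 0, 0.14, 0.012],
  [0.004, 0.035, 0, 0, 0, 0.14, 0.012],
  [0.004, 0.035, 0, 0, 0, 0.14, 0.012],
  [0.004, 0.035, 0, 0, 0, 0.14, 0.012],
  [0.004, 0.035, 0, 0, 0, 0.14, 0.012],
])

```text
clock: 30.72
tcp_pos: [472.1, 129.9, 236.3]
tool_rot: [-2.396, -2.032, -0.001]
force: [1.0, -0.5, -2.4]
grip_width: 0.209
finger_force: 61.7
```

Request:
play_rows([
  [0.004, 0.025, 0, 0, 0, 0.14, 0.012],
  [0, 0.01, 0, 0, 0, 0.03, 0.012],
  [0, 0, -0.03, 0, 0, 0, 0.012],
  [0, 0, -0.045, 0, 0, 0, 0.012],
  [0, 0, -0.045, 0, 0, 0, 0.012],
])

```text
clock: 31.35
tcp_pos: [476.2, 163.0, 115.3]
tool_rot: [2.223, 2.219, 0.001]
force: [1.4, -0.6, -2.9]
grip_width: 0.208
finger_force: 61.6
```

Request:
play_rows([
  [0, 0, -0.04, 0, 0, 0, 0.012],
  [0, 0, -0.035, 0, 0, 0, 0.012],
  [0, 0, -0.015, 0, 0, 0, 0.012],
  [0, 0, -0.008, 0, 0, 0, 0.012],
  [0, 0, 0, 0, 0, 0, 0.012],
])

```text
clock: 31.98
tcp_pos: [476.5, 163.4, 18.7]
tool_rot: [2.221, 2.222, 0.001]
force: [-0.1, -0.5, -2.5]
grip_width: 0.21
finger_force: 61.6
```

Run:
```python
from h import *
q=manip.state();p=q["tcp_pos"];print(p,q["force"],q["wrist_torque"])
shot("side","v_side.png")
im=cv2.imread("pics/v_side.png")
BOX["side"]=(190,170,330,340);b=BOX["side"];v=im.astype(float)[b[1]:b[3],b[0]:b[2]];mx=v.max(2);m=np.clip((mx-70)/110,0,1)*((mx-v.min(2))<60)
def model(x,y,w,pitch,z):
    u=np.array([np.cos(w)*np.cos(pitch),np.sin(w)*np.cos(pitch),-np.sin(pitch)]);l=np.array([-np.sin(w),np.cos(w),0]);nn=np.cross(u,l);o=np.array([x,y,z])
    B=[(-38,-24,-24,24),(-26,10,-29.5,-19.5),(-26,10,19.5,29.5),(10,21,19.5,27),(10,21,-27,-19.5),(-80,-30,-10,10),(-51,-24,-12,12)]
    return [np.array([o+X*u+Y*l+Z*nn for X in(r[0],r[1]) for Y in(r[2],r[3]) for Z in(0,14)]) for r in B]
reg=cv2.dilate((sil("side",model(p[0],p[1]+112,np.pi/2,0,p[2]-5))>0).astype(np.uint8),np.ones((11,11)))
for pt in(-.15,-.1,-.05,0,.05,.1,.15):
    f=lambda x:(np.abs(sil("side",model(x[0],x[1],np.pi/2,pt,p[2]-5-(x[2]-0)))-m)*reg).sum()
    zz=np.sin(pt)*112
    best=min((f((p[0]+i,p[1]+112+j,zz)),i,j) for i in range(-4,9,3) for j in range(-6,7,3));print(pt,best)
```

```text
[476.52301899 163.36820983  18.66216417] [-0.10459599 -0.53035604 -2.45234274] [-0.09356678 -0.00581931  0.01860026]
-0.15 (np.float64(158.11229946524065), -4, 3)
-0.1 (np.float64(140.07379679144384), -1, 0)
-0.05 (np.float64(138.32513368983956), 2, -3)
0 (np.float64(143.75650623885917), 5, -6)
0.05 (np.float64(163.422816399287), 8, -6)
0.1 (np.float64(199.90267379679145), 8, -6)
0.15 (np.float64(289.8338680926916), 8, -6)
```

Request:
play_rows([
  [0, 0, -0.006, 0, 0, 0, 0.012],
  [0, 0, -0.003, 0, 0, 0, 0.012],
  [0, 0, 0, 0, 0, 0, 0.012],
])

```text
clock: 32.4
tcp_pos: [475.9, 163.4, 9.1]
tool_rot: [-2.22, -2.222, 0.0]
force: [0.8, 0.2, -2.7]
grip_width: 0.211
finger_force: 61.6
```

Request:
play_rows([
  [0, 0, -0.003, 0, 0, 0, 0.012],
  [0, 0, 0, 0, 0, 0, 0.012],
])

```text
clock: 32.65
tcp_pos: [476.4, 163.7, 6.5]
tool_rot: [2.22, 2.223, 0.001]
force: [-1.1, 1.7, 2.2]
grip_width: 0.208
finger_force: 63.2
```

Touching down; press slightly until flat.

Request:
play_rows([
  [0, 0, -0.002, 0, 0, 0, 0.012],
  [0, 0, 0, 0, 0, 0, 0.012],
])

```text
clock: 32.9
tcp_pos: [476.4, 163.7, 6.3]
tool_rot: [2.219, 2.222, 0.002]
force: [-8.5, 0.3, 34.2]
grip_width: 0.205
finger_force: 66.8
```

Request:
play_rows([
  [0, 0, -0.001, 0, 0, 0, 0.012],
  [0, 0, 0, 0, 0, 0, 0.012],
])

```text
clock: 33.15
tcp_pos: [476.5, 163.7, 6.2]
tool_rot: [2.219, 2.222, 0.003]
force: [-12.9, -1.3, 49.7]
grip_width: 0.205
finger_force: 68.7
```

Request:
play_rows([
  [0, 0, 0.003, 0, 0, 0, 0.012],
  [0, 0, 0, 0, 0, 0, 0.03],
  [0, 0, 0, 0, 0, 0, 0.05],
  [0, 0, 0.01, 0, 0, 0, 0.05],
  [0, 0, 0.04, 0, 0, 0, 0.05],
])

```text
clock: 33.78
tcp_pos: [474.4, 163.0, 55.5]
tool_rot: [-2.219, -2.221, 0.005]
force: [0.8, 0.5, 0.2]
grip_width: 0.59
finger_force: 0.0
```

Request:
play_rows([
  [0, 0, 0.05, 0, 0, 0, 0.05],
  [0, 0, 0.06, 0, 0, 0, 0.05],
  [-0.02, -0.05, 0.05, 0, 0, 0, 0.05],
  [-0.03, -0.055, 0, 0, 0, 0, 0.05],
  [-0.03, -0.05, 0, 0, 0, 0, 0.05],
])

```text
clock: 34.4
tcp_pos: [398.6, 14.7, 209.7]
tool_rot: [2.218, 2.222, 0.002]
force: [1.2, -0.1, 0.5]
grip_width: 0.585
finger_force: 0.0
```

Run:
```python
from f9 import *
look("w")
for n in("top","side"):
    for q in("wrench","bottle","bowl","bracket","small_wrench"):
        print(n,q,[(round(d["conf"],2),np.round(d["location"]),int(d["pixels"].sum())) for d in manip.outline_of(q,n)][:4])
s=cv2.imread("pics/w_side.png");b=(195,180,330,330);BOX.clear();BOX["side"]=b
v=s.max(2).astype(float)[b[1]:b[3],b[0]:b[2]];m0=np.clip((v-60)/110,0,1)
x0=[476.,275,np.pi/2];reg=cv2.dilate((sil("side",wrf(x0))>0).astype(np.uint8),np.ones((15,15)))
x,f=fit(x0,wrf,{"side":m0*reg},[6,6,.08]);print(x.round(2),round(f,1),(m0*reg).sum())
print(manip.state()["clock"])
```

```text
w top rib -127.5 [209 179 151 144 165 198 227]
w top rib -125.4 [219 194 161 143 153 182 215]
w top rib -121.3 [211 180 151 145 165 197 225]
w top 62 [(np.float64(23.7), 2), (np.float64(23.8), -8), (np.float64(23.9), -10), (np.float64(23.9), 0), (np.float64(24.1), 4), (np.float64(24.2), 6)]
w side 58 [(np.float64(31.5), 2), (np.float64(31.9), 4), (np.float64(32.2), 0), (np.float64(33.0), 6), (np.float64(33.7), 8), (np.float64(34.1), -2)]
top wrench [(0.75, array([338., 248.]), 634), (0.66, array([191., 227.]), 343), (0.61, array([165., 313.]), 500)]
top bottle [(0.79, array([283., 188.]), 436)]
top bowl [(0.81, array([441., 229.]), 1006)]
top bracket [(0.77, array([118., 220.]), 733)]
top small_wrench []
side wrench [(0.92, array([239., 286.]), 735), (0.79, array([304., 361.]), 1068), (0.62, array([336., 209.]), 388)]
side bottle [(0.64, array([256., 209.]), 774)]
side bowl [(0.56, array([304., 250.]), 169)]
side bracket [(0.98, array([161., 346.]), 1699)]
side small_wrench [(0.7, array([306., 250.]), 323)]
[479.71 272.7    1.57] 108.1 772.8000000000001
35.0
```

```bash
python3 -c "
from workcell import manip
print(manip.sign_off())"
```

```text
the job is handed in; nothing more can be done
None
```

I did all the steps in order and handed the job in at about 35 s, but I'm less sure of the hand-tight position (about 1.36 rad by my last estimate; limit 1.45). By camera and torque the nut ended home at the double mark, after jamming in the jaw, slipping back about 10° and being re-tightened; the wrench lies flat on the open bench, clear of the cell and riser.

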